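# Scan the unit, then hold the guard open at the red clip for its interlock test

## Task

Start the guard-switch test of this run-in stand: with the guard still shut, hold the cordless code reader still for two seconds, pointing straight down at the barcode label on the stand's front ledge from about 8 cm, then stand it back in its cup and let go. Then raise the clear guard by its blue pull bar until the pointer at its hinge is on the red clip of the white sector, and finish while still holding it there by the bar, steady and with nothing propped under it. Leave the clip as it is set, and the cans, the white dummy can and the blue bin where they stand.

Things in the scene. Friction and masses are not known exactly. Their poses are not given: they have to be found in the camera images.
- stand: black run-in stand for can seaming heads, fixed. Origin on the bench, z up, local -x = its front (roughly world -y), local y along the hinge. Base slab x -245 to 150, y -130 to 130 mm, top 45 mm high; ahead of x -105 it is a bare front ledge. Behind: motor case 93 mm high with steel rollers up to 134 mm; rear column from x 95, 217 mm high, red stop button on top to 237 mm.
- guard_hinge (a point): middle of the guard's hinge axis, at local (85, 0, 200) mm of the stand; its axes are those of the stand; the hinge axis is its y axis
- guard (a joint): opening angle of the clear guard, rad: 0 shut (it then slopes down 0.26 rad from hinge to front edge), grows as the front edge is raised, stop at 1.2. About 0.5 kg, no stay, spring or latch: it falls shut if let go; raising takes 2 to 4 N at the bar. The panel with amber front edge reaches 193 mm from the hinge; a 46 mm clear lip hangs below that edge.
- guard_bar (a point): the guard's pull bar (this point: its middle): round, blue, 14 mm thick, parallel to the hinge, 240 mm from its axis, free for 60 mm to either side (two flat arms hold it). About 40 mm free gap between bar and front edge; 85 mm free below it when shut, when it is 62 mm lower than the hinge. At opening q the line hinge-bar rises q - 0.26 rad above level. Moves with the guard.
- pointer_tip (a point): tip of the thin black pointer on the hinge shaft's end, outside the stand's local -y side (the side that looks to world +x), 125 mm from the hinge axis; it turns with the guard, in line with the panel
- clip_mark (a point): the spot on the red clip (16 mm wide along the arc, on the rim of the white sector plate with ticks every 10 degrees) where the pointer tip belongs; same circle as the pointer tip, 125 mm from the hinge axis
- clip (a joint): where the red clip is set on the sector, as a guard opening angle in rad (0.42 to 0.82); it stays put. The pointer stands on the clip's middle when joint guard equals this value.
- label: white barcode label 36 x 60 mm with black bars, flat on the stand's front ledge, 45 mm above the bench; origin at its centre, z up
- reader: cordless in-line code reader: light grey round stick 36 mm thick, 165 mm long, 0.16 kg, amber ring near the nose, black rubber grip 108 to 153 mm from the nose; stands nose down in the cup. Origin at the middle of the nose (the window, lower end), z along the stick away from the nose. It reads out of the nose, along its own -z.
- reader_focus (a point): the reader's point of focus, on its axis 80 mm ahead of the window
- cup: the reader's charging cup, fixed: square black foot 92 mm wide, 12 mm high, with a grey round tube of inner radius 24 mm, flared at the mouth to 33 mm; mouth 64 mm and inner floor 16 mm above the bench. Origin at the centre of the foot's underside, z up; the reader's nose is 16 mm above the bench when home.
- can_clear: bystander: filled clear can with metal lid, 66 mm in diameter, 115 mm high, 0.33 kg; origin at the centre of its underside
- can_bare: bystander: bare metal can, same size
- dummy_can: bystander: white plastic dummy can, 72 mm in diameter, 118 mm high with its knob; origin at the centre of its underside
- cap_bin: bystander: blue bin 115 x 155 x 60 mm full of black caps; origin at the centre of its underside
Mind the look-alikes: they are no part of the job. Of the things that look like the cup, take the one that is farthest to the robot's right at the start. Of the things that look like the reader, the larger one is meant.

How it is judged (in metres and radians):
On the way, in this order (a step that is already met when the one before it is completed fails the run):
1. with the guard shut, the held reader points straight down at the label from about 8 cm and is kept still for a second (distance between reader_focus and label below 0.025 m and angle between reader's own z axis and vertical below 0.25 rad and linear speed of reader below 0.03 m/s and contact force between the fingers and reader above 0.5 N and value of joint guard below 0.1 rad), for 1 s.
2. the reader stands in its cup again, released, the guard still shut (horizontal distance between reader and cup below 0.013 m and z of reader in the frame of cup below 0.024 m and angle between reader's own z axis and vertical below 0.2 rad and contact force between the fingers and reader below 0.2 N and linear speed of reader below 0.03 m/s and value of joint guard below 0.1 rad), for 0.2 s.
At the end, for the whole second after the job is handed in: Fingers on the pull bar (over 1 N) alone hold the guard up, at rest, pointer tip within 8 mm of the clip mark (half the clip width, 3.7 degrees); reader released and upright in its cup (13 mm, 0.2 rad, nose on the cup floor); cans, dummy can and bin within 30 mm, clip within 6 mm of their starts (distance between pointer_tip and clip_mark below 0.008 m and velocity of joint guard between -0.08 and 0.08 rad/s and contact force between the fingers and pull_bar above 1 N and contact force between each of can_clear, can_bare, dummy_can, cap_bin, reader and guard below 0.2 N and horizontal distance between reader and cup below 0.013 m and z of reader in the frame of cup below 0.024 m and angle between reader's own z axis and vertical below 0.2 rad and contact force between the fingers and reader below 0.2 N and distance of each of can_clear, can_bare, dummy_can, cap_bin from where it was at the start of the episode below 0.03 m and distance of clip_mark from where it was at the start of the episode below 0.006 m); the arm keeps its last pose, push and grip.
It fails at once if the red clip was pushed along the sector (distance of clip_mark from where it was at the start of the episode above 0.006 m).
It fails at once if a can, the dummy can or the bin was knocked over or shifted by more than 30 mm (distance of any of can_clear, can_bare, dummy_can, cap_bin from where it was at the start of the episode above 0.03 m or angle between any of can_clear, can_bare, dummy_can, cap_bin's own z axis and vertical above 0.35 rad).
It also fails if it takes over 70 s, if anything falls off the work surface, if the arm or the gripper's body presses on something with over 40 N, if the wrist force passes 120 N, or if a joint passes its speed limit or range.

## Robot

A 7-joint arm with a two-finger parallel gripper is mounted at the origin on the work surface. World frame = base frame: x ahead of the robot, y to its left, z up, the work surface at z = 0. Lengths are in mm, angles in rad, forces in N, time in s.
With the tool pointing down it reaches from about 425 to 950 mm from the base axis. Payload 16.7 kg.
Tool frame: the origin (TCP) lies midway between the tips of the shut fingers; the grasp point (between the pads) lies 19 mm behind it; y points along the fingers, z is the direction in which the jaws open and shut, and the axes are right-handed (so a half turn about y gives the same grasp; the last joint's range is limited). The gripper opens to 94 mm and grips with 3 to 60 N. Pads are 16 mm wide; open, the fingers measure 119 mm over their backs; the gripper's body (75 mm by 177 mm) begins 78 mm behind the grasp point.
Start: joints at [-1.341, 0.426, 0.074, 1.606, -0.034, 1.111, -0.067], TCP at [249.619, 627.107, 179.867] pointing down, gripper open.
Joint ranges: [-2.85, 2.85], [-0.5, 2.14], [-1.23, 1.37], [0.21, 2.46], [-1.02, 4.16], [0.16, 2.05], [-2.73, 2.73]. Speed limits (rad/s): [1.89, 1.89, 2.39, 2.39, 3.01, 3.01, 3.01].

## Interface

Orientations are given as a rotation vector (axis times angle).
In Python, from workcell import sensors, snapshot, camera_info, workorder, finder gives the robot as it stands.
- The arm moves only by the shell command python3 -m handwheel 'ROWS'. ROWS is JSON, a list of rows, each a list of 7 numbers: the turn, a rotation vector about the tool's x, y, z scaled (see below), then the shift along the tool's x, y, z scaled (see below), then the opening, from 0 (shut) to 1 (fully open). A call has 1 to 20 rows; each row is the pose to reach, as a shift and turn from the pose measured when the call began, along the tool's axes at that moment; what a row does not reach only later rows make up. The controller multiplies each number of a shift by 0.1 m and each number of a turn by 45 degrees. A row lasts 1/12 s, in which the tool goes at most 41.7 mm and 7.16 degrees, less where a joint would pass 70% of its speed; a pose out of reach is approached as far as the arm can. A call with a number of a shift or a turn outside -1 to 1 is refused whole. A call with a gripper value outside its range is refused whole. The fingers move at their own pace and stop on an object; the grip force is fixed at half the most. Time passes only in rows, so rows that repeat a pose let the fingers close. It gives the time, the measured TCP pose, the force and the opening at its end, in the units of the state.
- sensors.get_obs(): the state, without advancing time (a new reading comes with each control period).
- snapshot(name): name is "scene" or "top"; returns the picture (480x640x3 uint8, red, green, blue); there is no depth.
- camera_info(name): a dict with "fx", "fy", "cx", "cy" (pixels), "cam_to_world" (4x4, takes a point from camera to world coordinates). Camera axes: x right, y down, z forward; pixel columns grow to the right and rows downward; lengths in mm; the calibration is good to about 2 mm. A picture is of the moment at which its call begins. camera_info takes no time and is no camera call.
- workorder.close_job(): hands the job in, once; it reports no verdict.
Trained networks look in the newest picture that a camera, given by its name, has taken for a name from the list of things; names that differ only in an ending like _2 or _b are one class to them, and where a whole thing is asked for, a point or a joint stands for the part that bears it (a point fixed in the world has none). Each returns a list of dicts, best first, with "p" (0 to 1); they miss things now and then, are a little off and sometimes report something else, mostly with a low value. They report only what shows in the picture. A call takes as long as a camera call. They do not tell look-alikes from the thing itself.
- finder.silhouettes(camera, thing): "region" (480x640 bool, what is visible of it) and "extent" ([left, top, right, bottom] as shares, 0 to 1, of the picture: columns of its width, rows of its height, round what is visible of it).
- finder.spot_point(camera, thing): "position" ([row, column] as shares, 0 to 1, of the picture: columns of its width, rows of its height: a listed point, or the origin of a listed thing).
The state is a dict: "time_s": time; "joint_pos": joint angles; "dq": joint speeds; "joint_torque": joint torques, N m; "ee_pos": TCP position; "ee_rot": TCP orientation; "force": force on the tool from outside, world axes, zero at the start; "moment": the same for the moment, N m; "grip_width": opening from 0.0 (shut) to 1.0 (fully open).
Only numpy, scipy, OpenCV 4.12 (cv2) and the standard library are available. Lean on these libraries where they do the work, as an engineer would, in place of code of your own. Each camera call takes 0.05 s, during which the arm holds its last target.

## Working session

There is one attempt and no reset: what is moved stays moved. The work goes in short steps, Python scripts to look and compute and a shell command to move; the robot and the scene stay as the last step left them, time stands still between calls to the robot, and variables do not carry over. Pictures are saved under pics/ and viewed, and the job is handed in when it is done.

```bash
ls; mkdir -p pics
python3 - <<'E'
from workcell import sensors, snapshot, camera_info
import cv2
print(sensors.get_obs())
for n in ("scene","top"):
    im=snapshot(n); cv2.imwrite(f"pics/{n}0.png",im[:,:,::-1]); print(camera_info(n))
E
```

```text
pics
{'time_s': 0.0, 'joint_pos': array([-1.34148032,  0.4266674 ,  0.07385628,  1.60662891, -0.03412107,
        1.11079343, -0.06706388]), 'dq': array([ 0.0013374 ,  0.00175092, -0.00067083, -0.00028093, -0.00024206,
        0.00062391,  0.00064687]), 'joint_torque': array([ 1.08278102e-03, -9.35800982e+01,  3.66692081e+00, -4.54200840e+01,
       -4.89327859e-02,  2.01692374e-02,  1.38494852e-04]), 'ee_pos': array([249.48027716, 626.68901362, 179.20922165]), 'ee_rot': array([-1.55151625,  0.29738694, -0.29712859]), 'force': array([ 0.72091905, -0.20580849,  0.19250078]), 'moment': array([-0.06110967,  0.02569934, -0.00236981]), 'grip_width': 1.0008191603372991}
{'fx': 462.6719339509531, 'fy': 462.6719339509531, 'cx': 321.41302886826287, 'cy': 243.63462045654882, 'cam_to_world': array([[-4.68051211e-01,  7.02881152e-01, -5.35617541e-01,
         1.13699843e+03],
       [ 8.83669650e-01,  3.77399959e-01, -2.76942631e-01,
         2.16173871e+02],
       [ 7.48428247e-03, -6.02932299e-01, -7.97757249e-01,
         9.54482625e+02],
       [ 0.00000000e+00,  0.00000000e+00,  0.00000000e+00,
         1.00000000e+00]])}
{'fx': 480.7488523186871, 'fy': 480.7488523186871, 'cx': 315.71177598817275, 'cy': 234.6517174624501, 'cam_to_world': array([[ 4.93021215e-07, -9.98144430e-01,  6.08908582e-02,
         5.03131885e+02],
       [-9.99936345e-01,  6.86537240e-04,  1.12620569e-02,
        -8.96062736e+01],
       [-1.12829632e-02, -6.08869878e-02, -9.98080893e-01,
         1.07842415e+03],
       [ 0.00000000e+00,  0.00000000e+00,  0.00000000e+00,
         1.00000000e+00]])}
```

View pics/scene0.png

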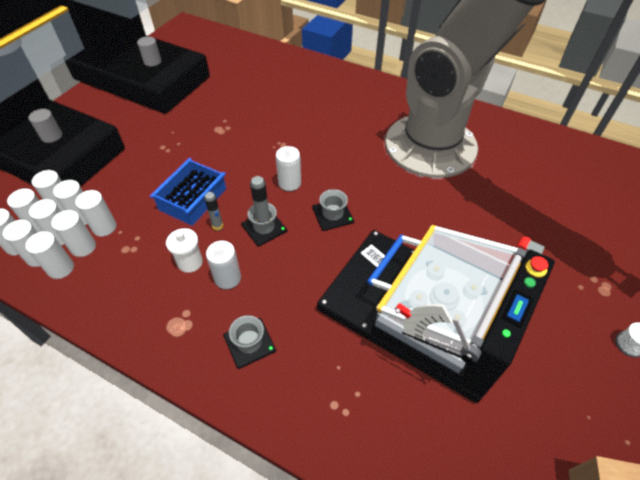

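View pics/top0.png

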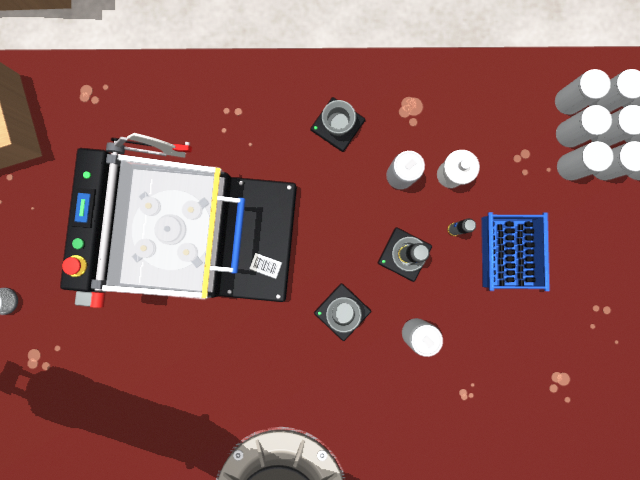

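The top view shows the stand at left with its front to the right and the label at (265,265). The large reader is in the rightmost cup at (408,252). The other two cups are at (338,122) and (343,313), and the small stick is at (462,228). Next I measure positions.

```bash
cat > h.py <<'E'
import numpy as np, cv2
from workcell import sensors, snapshot, camera_info, finder
def px(name,p):
    c=camera_info(name);M=np.linalg.inv(c['cam_to_world']);q=M[:3,:3]@np.asarray(p,float)+M[:3,3]
    return np.array([c['fx']*q[0]/q[2]+c['cx'],c['fy']*q[1]/q[2]+c['cy']])
def ray(name,uv):
    c=camera_info(name);M=c['cam_to_world'];d=np.array([(uv[0]-c['cx'])/c['fx'],(uv[1]-c['cy'])/c['fy'],1])
    return M[:3,3],M[:3,:3]@d
def atz(name,uv,z):
    o,d=ray(name,uv);return o+d*(z-o[2])/d[2]
def tri(a,b):
    (o1,d1),(o2,d2)=ray('scene',a),ray('top',b)
    d1=d1/np.linalg.norm(d1);d2=d2/np.linalg.norm(d2)
    s=np.linalg.lstsq(np.c_[d1,-d2],o2-o1,rcond=None)[0]
    p,q=o1+s[0]*d1,o2+s[1]*d2;return (p+q)/2,np.linalg.norm(p-q)
E
python3 - <<'E'
from h import *
for n in ("scene","top"): snapshot(n)
for t in ("label","reader","cup","guard_bar","guard_hinge","pointer_tip","clip_mark","stand","can_clear","can_bare","dummy_can","cap_bin"):
    for n in ("scene","top"):
        r=finder.spot_point(n,t)[:4]
        print(t,n,[(round(float(a['p']),2),np.round(np.array(a['position'])[::-1]*[640,480],1).tolist()) for a in r])
E
```

```text
label scene [(0.69, [376.4, 254.2])]
label top [(0.95, [260.1, 266.9])]
reader scene [(0.87, [263.3, 225.5]), (0.82, [219.0, 226.6])]
reader top [(0.72, [453.4, 227.1]), (0.7, [405.0, 254.3]), (0.15, [404.3, 251.4])]
cup scene [(0.94, [329.3, 213.2]), (0.89, [265.9, 229.7]), (0.77, [250.0, 344.4])]
cup top [(0.74, [335.3, 125.4]), (0.69, [342.1, 311.2])]
guard_bar scene [(0.75, [388.8, 260.3]), (0.26, [192.1, 199.0])]
guard_bar top [(0.77, [239.4, 236.3])]
guard_hinge scene [(0.97, [498.5, 295.4])]
guard_hinge top [(0.62, [105.1, 218.8])]
pointer_tip scene [(0.77, [400.5, 331.8])]
pointer_tip top [(0.71, [187.5, 150.9]), (0.38, [241.1, 237.4]), (0.37, [415.2, 333.3])]
clip_mark scene [(0.43, [402.9, 317.0])]
clip_mark top [(0.57, [174.5, 140.6])]
stand scene [(0.62, [438.5, 320.1]), (0.28, [191.2, 198.7])]
stand top []
can_clear scene [(0.69, [376.1, 253.4]), (0.56, [228.9, 276.4])]
can_clear top [(0.82, [402.8, 178.8])]
can_bare scene [(0.65, [292.1, 183.8])]
can_bare top [(0.72, [416.5, 334.8])]
dummy_can scene [(0.8, [187.4, 259.7])]
dummy_can top [(0.68, [451.8, 174.8]), (0.67, [261.4, 268.0])]
cap_bin scene [(0.91, [191.0, 199.3]), (0.58, [400.3, 333.6])]
cap_bin top [(0.74, [505.3, 250.2])]
```

Run:
```python
from h import *
s=cv2.imread('pics/scene0.png');t=cv2.imread('pics/top0.png')
def crop(im,x,y,w,h,k): return cv2.resize(im[y:y+h,x:x+w],None,fx=k,fy=k,interpolation=cv2.INTER_CUBIC)
cv2.imwrite('pics/c1.png',np.hstack([crop(s,210,165,90,90,4),crop(t,370,215,90,90,4)]))
cv2.imwrite('pics/c2.png',crop(t,60,130,250,180,3))
cv2.imwrite('pics/c3.png',crop(s,315,220,250,180,3))
```

```text
(no output)
```

View pics/c1.png

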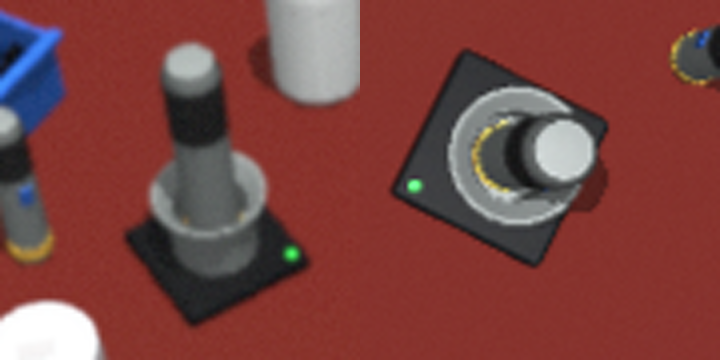

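View pics/c2.png

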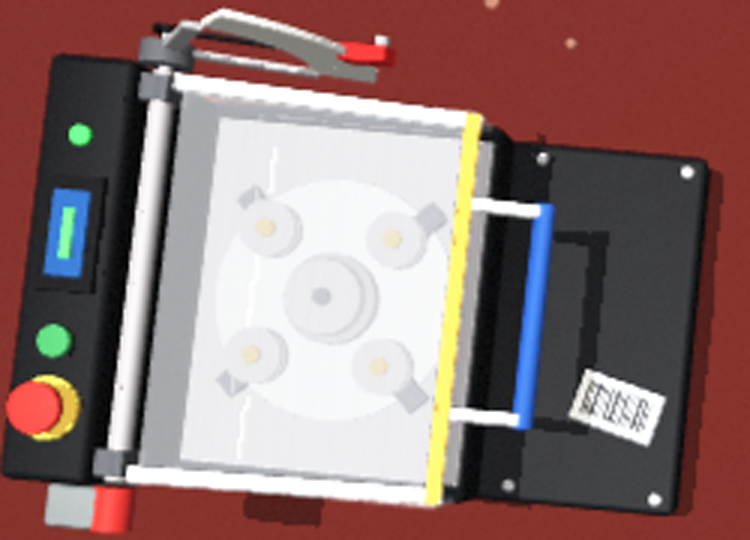

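View pics/c3.png

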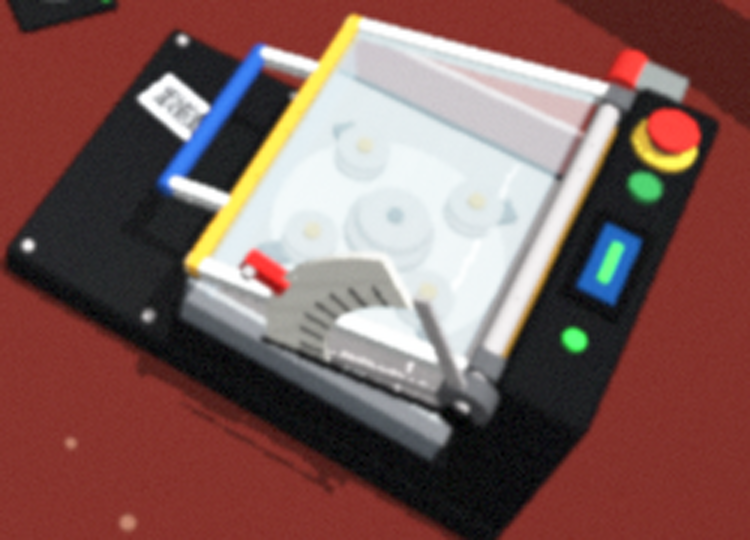

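Run:
```python
from h import *
np.set_printoptions(precision=1,suppress=True)
P=np.array([(467,50),(392,190),(535,267),(607,125)])
c=[atz('top',((x-360)/4+370,y/4+215),12) for x,y in P];print('cup',np.mean(c,0));print(np.array(c)); 
d=c[0]-c[1];print(np.linalg.norm(np.diff(np.array(c+[c[0]]),axis=0),axis=1),np.degrees(np.arctan2(d[1],d[0])))
ps=[(126,237),(190,325),(308,262)]
cs=[atz('scene',(x/4+210,y/4+165),12) for x,y in ps];print('cup scene',np.array(cs),(cs[0]+cs[2])/2)
print('readertop',tri((257.5,180.8),(421.25,252.5)), atz('top',(421.25,252.5),181),atz('scene',(257.5,180.8),181))
L=[atz('top',(x/3+60,y/3+130),45) for x,y in [(585,370),(568,420),(652,445),(665,390)]]
print('label',np.mean(L,0),np.array(L))
L=[atz('scene',(x/3+315,y/3+220),45) for x,y in [(168,75),(140,98),(185,138),(210,112)]]
print('label scene',np.mean(L,0))
a,b=tri((260/3+315,52/3+220),(525/3+60,428/3+130)),tri((168/3+315,185/3+220),(545/3+60,207/3+130))
print('bar',a,b,(a[0]+b[0])/2,np.linalg.norm(a[0]-b[0]))
at,bt=atz('top',(525/3+60,428/3+130),138),atz('top',(545/3+60,207/3+130),138);print(at,bt,(at+bt)/2)
d=bt-at;print('dir deg from x',np.degrees(np.arctan2(d[1],d[0])))
for q in [(687,172),(655,499)]: print('screw',atz('top',(q[0]/3+60,q[1]/3+130),45))
from scipy.spatial.transform import Rotation as R
print(R.from_rotvec(sensors.get_obs()['ee_rot']).as_matrix())
```

```text
cup [ 524.2 -275.2   12. ]
[[ 584.  -257.5   12. ]
 [ 506.4 -215.3   12. ]
 [ 464.  -293.7   12. ]
 [ 542.3 -334.4   12. ]]
[88.3 89.1 88.2 87.5] -28.535126999408963
cup scene [[ 547.2 -326.3   12. ]
 [ 588.3 -250.1   12. ]
 [ 508.7 -210.2   12. ]] [ 528.  -268.2   12. ]
readertop (array([ 523.4, -274.6,  177. ]), np.float64(4.875121604605241)) [ 524.5 -275.9  181. ] [ 525.9 -269.6  181. ]
label [500.1  29.2  45. ] [[526.   52.7  45. ]
 [490.2  64.6  45. ]
 [472.4   4.3  45. ]
 [511.7  -4.8  45. ]]
label scene [497.6  28.   45. ]
bar (array([485.5,  80.8, 133.7]), np.float64(2.82507217831414)) (array([629.9,  68.7, 139.9]), np.float64(4.335750237419707)) [557.7  74.8 136.8] 145.02196923334472
[486.2  78.7 138. ] [631.1  67.1 138. ] [558.6  72.9 138. ]
dir deg from x -4.613683701714663
screw [669. -20.  45.]
screw [434.1   2.   45. ]
[[ 0.9  0.   0.4]
 [-0.4 -0.   0.9]
 [ 0.  -1.  -0. ]]
```

```bash
cat >> h.py <<'E'
from scipy.spatial.transform import Rotation as Rot
def goal(p,yaw=-4.6,tilt=0):
    """units for tool at world p, tool down, x axis at yaw deg from world x"""
    o=sensors.get_obs();R=Rot.from_rotvec(o['ee_rot'])
    y=np.radians(yaw);x=np.array([np.cos(y),np.sin(y),0]);z=np.array([-np.sin(y),np.cos(y),0])
    G=Rot.from_matrix(np.c_[x,np.cross(z,x),z]); 
    t=(R.inv()*G).as_rotvec(degrees=True)/45; s=R.inv().apply(np.array(p)-o['ee_pos'])/100
    print('t',round(o['time_s'],2),'pos',o['ee_pos'].round(1),'turn',t.round(3),'shift',s.round(3),'w',round(o['grip_width'],3),'F',o['force'].round(1),'q',o['joint_pos'].round(2))
E
python3 -c "
from h import *
goal((450,450,330))"
```

```text
t 1.4 pos [249.6 627.1 179.9] turn [ 0.   -0.38  0.  ] shift [ 2.517 -1.501 -0.905] w 0.999 F [ 0.2 -0.4 -0.4] q [-1.34  0.43  0.07  1.61 -0.03  1.11 -0.07]
```

```bash
python3 -m handwheel '[[0,-0.13,0,0.2,-0.4,0,1],[0,-0.26,0,0.5,-0.8,-0.2,1],[0,-0.38,0,0.8,-1,-0.4,1],[0,-0.38,0,1,-1,-0.7,1]]'; python3 -c "
from h import *
goal((450,450,330))"
```

```text
time_s: 1.73
ee_pos: [316.7, 531.8, 282.4]
ee_rot: [-1.566, 0.056, -0.059]
force: [0.9, -0.1, 0.0]
grip_width: 1.001
t 1.73 pos [316.7 531.8 282.4] turn [-0.006  0.009  0.002] shift [ 1.39  -0.477 -0.717] w 1.001 F [ 0.9 -0.1  0. ] q [-1.18  0.26  0.06  1.61 -0.01  1.26  0.37]
```

Now x' ≈ world x, y' = down, z' ≈ world y.

```bash
python3 -m handwheel '[[0,0,0,0.3,-0.2,-0.3,1],[0,0,0,0.6,-0.4,-0.6,1],[0,0,0,0.9,-0.5,-0.9,1],[0,0,0,1,-0.5,-1,1]]'; python3 -m handwheel '[[0,0,0,0.25,-0.1,-0.3,1],[0,0,0,0.5,-0.1,-0.6,1],[0,0,0,0.7,-0.1,-0.9,1],[0,0,0,0.8,-0.1,-1,1]]'; python3 -m handwheel '[[0,0,0,0,0,-0.4,1],[0,0,0,0,0,-0.8,1],[0,0,0,0,0,-1,1]]';python3 -m handwheel '[[0,0,0,0,0,-0.4,1],[0,0,0,0,0,-0.8,1],[0,0,0,0,0,-1,1]]'; python3 -c "
from h import *
goal((525,-273,230))"
```

```text
time_s: 2.07
ee_pos: [411.8, 421.9, 334.8]
ee_rot: [-1.563, 0.056, -0.063]
force: [-0.8, -0.5, 0.8]
grip_width: 1.0
time_s: 2.4
ee_pos: [486.8, 310.6, 345.2]
ee_rot: [-1.563, 0.059, -0.069]
force: [0.5, -0.4, 0.2]
grip_width: 0.998
time_s: 2.65
ee_pos: [478.9, 206.4, 344.8]
ee_rot: [-1.564, 0.062, -0.072]
force: [0.4, -0.8, 0.8]
grip_width: 1.001
time_s: 2.9
ee_pos: [470.0, 102.1, 344.6]
ee_rot: [-1.563, 0.064, -0.075]
force: [0.9, 0.0, -0.4]
grip_width: 1.001
t 2.9 pos [470.  102.1 344.6] turn [-0.009 -0.011  0.009] shift [ 0.874  1.126 -3.695] w 1.001 F [ 0.9  0.  -0.4] q [-0.7  -0.04  0.35  1.81  0.01  1.35  1.13]
```

```bash
python3 -m handwheel '[[0,0,0,0.2,0,-0.4,1],[0,0,0,0.35,0,-0.8,1],[0,0,0,0.4,0,-1,1]]'; python3 -m handwheel '[[0,0,0,0.2,0,-0.4,1],[0,0,0,0.3,0,-0.8,1],[0,0,0,0.3,0,-1,1]]';python3 -m handwheel '[[0,0,0,0.1,0,-0.4,1],[0,0,0,0.1,0,-0.8,1],[0,0,0,0.1,0,-1,1],[0,0,0,0.1,0,-1,1]]';  python3 -c "
from h import *
goal((525,-273,230))"
```

```text
time_s: 3.15
ee_pos: [501.3, -4.6, 344.6]
ee_rot: [-1.563, 0.065, -0.078]
force: [0.7, 0.0, 0.8]
grip_width: 1.002
time_s: 3.4
ee_pos: [522.6, -110.9, 344.4]
ee_rot: [-1.564, 0.066, -0.08]
force: [-1.3, 0.2, 0.2]
grip_width: 1.002
time_s: 3.73
ee_pos: [521.8, -216.9, 344.1]
ee_rot: [-1.565, 0.071, -0.086]
force: [0.6, -0.6, 0.1]
grip_width: 0.998
t 3.73 pos [ 521.8 -216.9  344.1] turn [-0.005 -0.025  0.012] shift [ 0.078  1.139 -0.56 ] w 0.998 F [ 0.6 -0.6  0.1] q [-0.32  0.14  0.69  1.67 -0.1   1.36  1.86]
```

```bash
python3 -m handwheel '[[0,-0.02,0,0.04,0.3,-0.3,1],[0,-0.02,0.01,0.08,0.7,-0.56,1],[0,-0.02,0.01,0.08,1,-0.56,1],[0,-0.02,0.01,0.08,1,-0.56,1]]';  python3 -c "
from h import *
for n in ('scene','top'): cv2.imwrite(f'pics/{n}1.png',snapshot(n)[:,:,::-1])
goal((525,-273,128))"
```

```text
time_s: 4.07
ee_pos: [522.1, -273.0, 237.8]
ee_rot: [-1.564, 0.073, -0.062]
force: [-0.9, 0.3, 0.2]
grip_width: 1.002
t 4.17 pos [ 524.8 -272.5  243.9] turn [-0.006 -0.005 -0.001] shift [ 0.004  1.158 -0.01 ] w 0.998 F [0.4 0.4 0.7] q [-0.19  0.28  0.71  1.75 -0.2   1.18  2.06]
```

View pics/scene1.png

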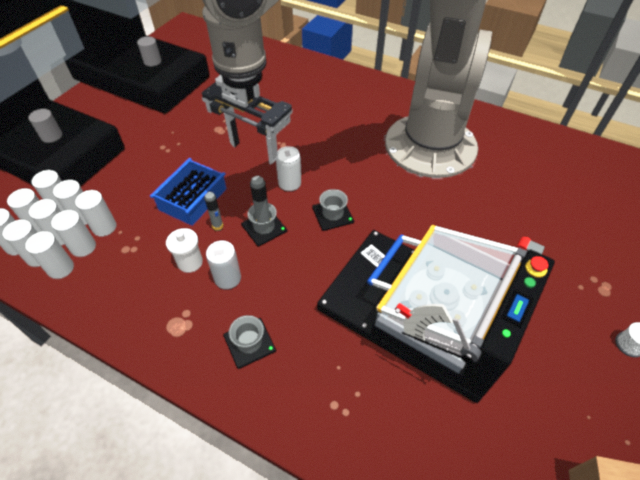

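View pics/top1.png

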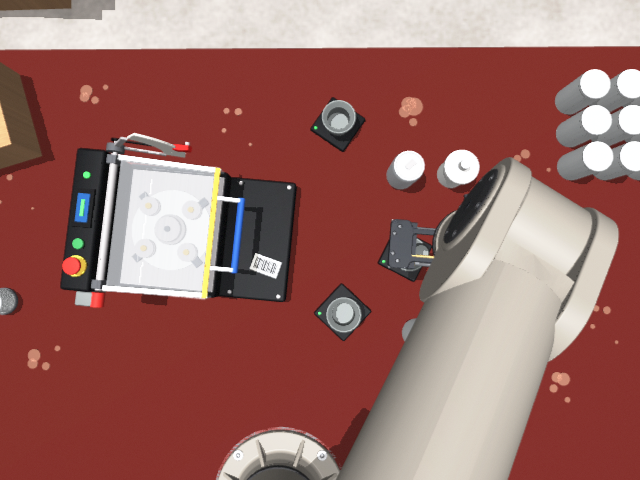

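Both fingers straddle the reader symmetrically in the scene view: tips at about (235,145) and (272,160), reader top at (258,181). I'll descend.

```bash
python3 -m handwheel '[[0,0,0,0,0.3,0,1],[0,0,0,0,0.6,0,1],[0,0,0,0,0.9,0,1],[0,0,0,0,0.9,0,1],[0,0,0,0,0.9,0,1]]';python3 -m handwheel '[[0,0,0,0,0.24,0,1],[0,0,0,0,0.24,0,1],[0,0,0,0,0.24,0,1]]';  python3 -c "
from h import *
cv2.imwrite('pics/scene2.png',cv2.resize(snapshot('scene')[120:280,160:360,::-1],None,fx=4,fy=3.75))
goal((525,-273,128))"
```

```text
time_s: 4.58
ee_pos: [525.6, -271.4, 155.5]
ee_rot: [-1.565, 0.065, -0.065]
force: [0.0, 0.0, 0.6]
grip_width: 0.998
time_s: 4.83
ee_pos: [526.5, -271.2, 133.7]
ee_rot: [-1.565, 0.064, -0.066]
force: [-0.4, -0.1, 0.8]
grip_width: 1.0
t 4.88 pos [ 526.6 -271.5  133.9] turn [-0.006 -0.003  0.002] shift [-0.015  0.059 -0.016] w 1.002 F [-0.4 -0.   0.8] q [-0.14  0.4   0.66  1.87 -0.3   0.97  2.13]
```

View pics/scene2.png

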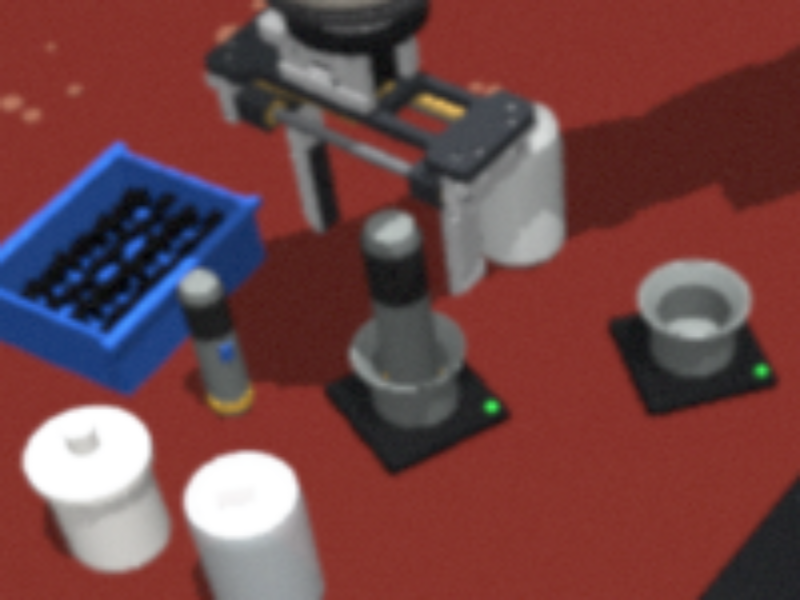

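```bash
python3 -c "
from h import *
o=sensors.get_obs();R=Rot.from_rotvec(o['ee_rot']).as_matrix();p=o['ee_pos']
for q in [p,p+47*R[:,2],p-47*R[:,2],p+53*R[:,2],p-53*R[:,2]]:
  a=px('scene',q);print(((a-[160,120])*[4,3.75]).round())
for z in (124,134,181): print(z,((px('scene',(525,-273,z))-[160,120])*[4,3.75]).round())
print(finder.silhouettes('scene','reader').__len__())
"
```

```text
[395. 280.]
[458. 309.]
[333. 251.]
[466. 313.]
[326. 248.]
124 [396. 288.]
134 [394. 277.]
181 [386. 225.]
4
```

```bash
python3 -c "
from h import *
t=snapshot('top');s=snapshot('scene')
cv2.imwrite('pics/t3.png',np.hstack([cv2.resize(t[190:310,350:470,::-1],None,fx=3.3,fy=3.3),cv2.resize(s[130:230,210:310,::-1],None,fx=4,fy=3.96)]))
o=sensors.get_obs();R=Rot.from_rotvec(o['ee_rot']).as_matrix();p=o['ee_pos']
for q in [p,p+53*R[:,2],p-53*R[:,2],p-97*R[:,1]]:
  a=px('top',q);print(a.round(),((a-[350,190])*3.3).round())
"
```

```text
[414. 252.] [211. 205.]
[387. 250.] [122. 198.]
[441. 254.] [300. 212.]
[425. 251.] [247. 201.]
```

View pics/t3.png

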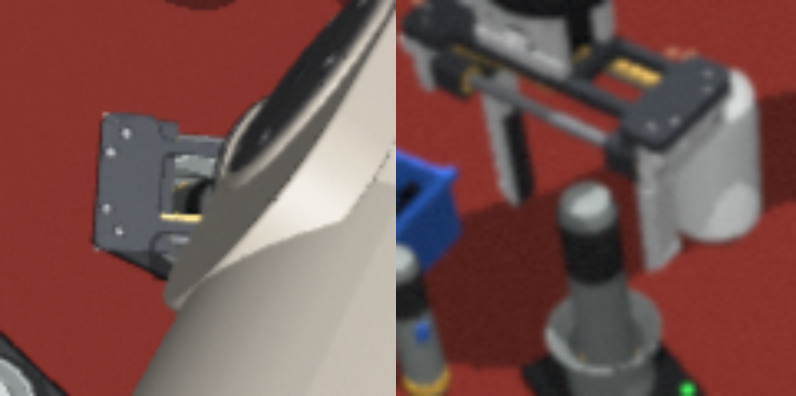

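The camera shows the open fingertips about 20 mm higher than the TCP reading. I'll go slightly lower, then close and check.

```bash
python3 -m handwheel '[[0,0,0,-0.01,0.1,-0.02,1],[0,0,0,-0.01,0.13,-0.02,1],[0,0,0,-0.01,0.13,-0.02,0.6],[0,0,0,-0.01,0.13,-0.02,0.3],[0,0,0,-0.01,0.13,-0.02,0.2],[0,0,0,-0.01,0.13,-0.02,0.1],[0,0,0,-0.01,0.13,-0.02,0],[0,0,0,-0.01,0.13,-0.02,0],[0,0,0,-0.01,0.13,-0.02,0],[0,0,0,-0.01,0.13,-0.02,0]]';  python3 -c "
from h import *
cv2.imwrite('pics/scene4.png',cv2.resize(snapshot('scene')[120:280,160:360,::-1],None,fx=4,fy=3.75))
goal((525,-273,128))"
```

```text
time_s: 5.87
ee_pos: [525.2, -273.4, 120.3]
ee_rot: [-1.565, 0.064, -0.067]
force: [0.1, -1.6, -0.6]
grip_width: 0.472
t 5.92 pos [ 525.2 -273.4  120.2] turn [-0.006 -0.003  0.002] shift [-0.002 -0.078  0.004] w 0.427 F [-0.   0.3 -0.1] q [-0.13  0.41  0.65  1.88 -0.31  0.95  2.15]
```

View pics/scene4.png

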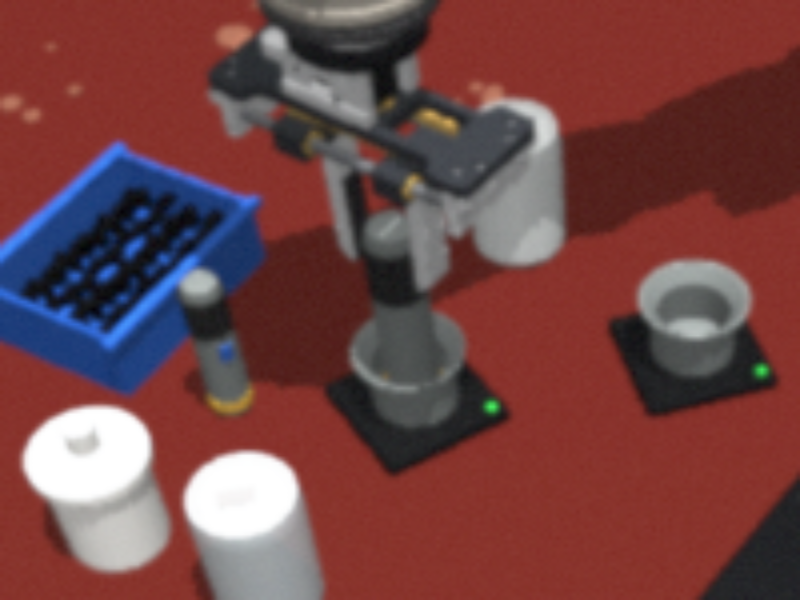

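```bash
python3 -m handwheel '[[0,0,0,0,0,0,0],[0,0,0,0,0,0,0],[0,0,0,0,0,0,0],[0,0,0,0,0,0,0],[0,0,0,0,0,0,0]]';  python3 -c "
from h import *
t=snapshot('top');s=snapshot('scene')
cv2.imwrite('pics/t5.png',np.hstack([cv2.resize(t[190:310,350:470,::-1],None,fx=3.3,fy=3.3),cv2.resize(s[130:230,210:310,::-1],None,fx=4,fy=3.96)]))
goal((525,-273,128))"
```

```text
time_s: 6.33
ee_pos: [525.3, -273.4, 120.2]
ee_rot: [-1.565, 0.064, -0.067]
force: [0.3, -0.0, -0.7]
grip_width: 0.368
t 6.43 pos [ 525.2 -273.4  120.2] turn [-0.006 -0.004  0.002] shift [-0.002 -0.078  0.005] w 0.373 F [ 0.7 -1.1  0.3] q [-0.13  0.41  0.65  1.88 -0.31  0.95  2.15]
```

View pics/t5.png

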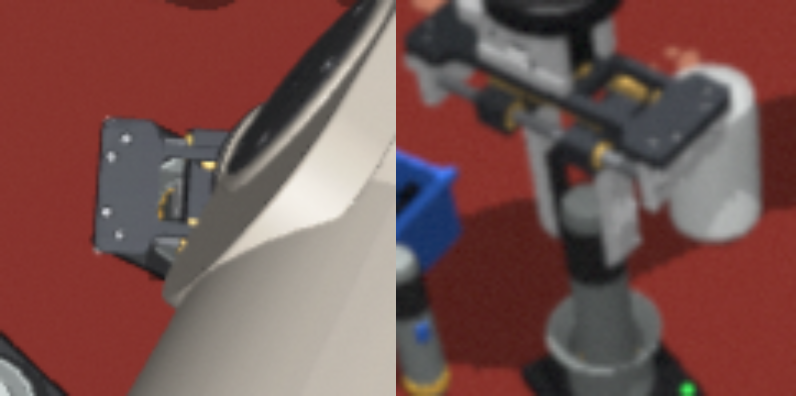

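```bash
python3 -m handwheel '[[0,0,0,0,-0.15,0,0],[0,0,0,0,-0.3,0,0],[0,0,0,0,-0.5,0,0],[0,0,0,0,-0.75,0,0],[0,0,0,0,-1,0,0],[0,0,0,0,-1,0,0],[0,0,0,0,-1,0,0]]';  python3 -c "
from h import *
s=snapshot('scene');t=snapshot('top')
cv2.imwrite('pics/s6.png',np.hstack([cv2.resize(s[90:240,190:310,::-1],None,fx=3.3,fy=3.3),cv2.resize(t[190:340,350:470,::-1],None,fx=3.3,fy=3.3)]))
print(px('scene',(525,-273,116+8)),px('scene',(525,-273,281+8)))
goal((500,29,229))"
```

```text
time_s: 7.02
ee_pos: [525.6, -274.0, 221.1]
ee_rot: [-1.565, 0.062, -0.068]
force: [-0.1, 0.8, -2.5]
grip_width: 0.377
[258.9297512  196.76239553] [251.23150873 144.25780311]
t 7.12 pos [ 524.6 -273.4  219.3] turn [-0.006 -0.003  0.001] shift [-0.496 -0.082  2.994] w 0.376 F [-0.4  0.3 -2.8] q [-0.18  0.3   0.7   1.78 -0.22  1.13  2.08]
```

View pics/s6.png

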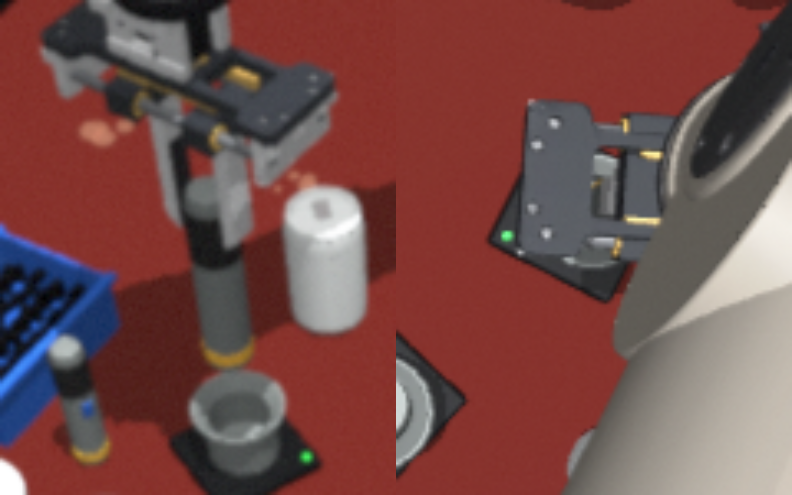

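The reader is lifted clear of the cup and upright, at about (225,300) in the crop. I'm moving to the label at (500,29), TCP z about 229.

```bash
python3 -m handwheel '[[0,0,0,0,-0.1,0.15,0],[0,0,0,0,-0.2,0.35,0],[0,0,0,-0.05,-0.2,0.6,0],[0,0,0,-0.1,-0.2,0.8,0],[0,0,0,-0.15,-0.2,1,0]]'; python3 -m handwheel '[[0,0,0,-0.05,0,0.3,0],[0,0,0,-0.1,0,0.6,0],[0,0,0,-0.15,0,0.9,0],[0,0,0,-0.2,0,1,0]]'; python3 -c "
from h import *
goal((500,29,229))"
```

```text
time_s: 7.53
ee_pos: [517.2, -171.3, 238.6]
ee_rot: [-1.565, 0.066, -0.064]
force: [0.7, 0.9, -1.8]
grip_width: 0.375
time_s: 7.87
ee_pos: [504.8, -65.5, 237.8]
ee_rot: [-1.565, 0.064, -0.059]
force: [1.1, 0.6, -2.6]
grip_width: 0.375
t 7.87 pos [504.8 -65.5 237.8] turn [-0.007  0.002 -0.004] shift [-0.122  0.093  0.938] w 0.375 F [ 1.1  0.6 -2.6] q [-0.55  0.1   0.6   1.93 -0.07  1.14  1.58]
```

```bash
python3 -m handwheel '[[0,0,0,-0.03,0,0.2,0],[0,0,0,-0.06,0,0.45,0],[0,0,0,-0.1,0.04,0.7,0],[0,0,0,-0.12,0.09,0.85,0],[0,0,0,-0.12,0.09,0.94,0],[0,0,0,-0.12,0.09,0.94,0],[0,0,0,-0.12,0.09,0.94,0]]'; python3 -c "
from h import *
for n in ('scene','top'): cv2.imwrite(f'pics/{n}7.png',snapshot(n)[:,:,::-1])
print(px('scene',(500,29,45)),px('scene',(500,29,125)),px('scene',(500,29,290)))
for n in ('scene',):
  for t in ('reader','reader_focus','label'):
    print(t,[(round(float(a['p']),2),np.round(np.array(a['position'])[::-1]*[640,480],1).tolist()) for a in finder.spot_point(n,t)[:3]])
goal((500,29,229))"
```

```text
time_s: 8.45
ee_pos: [500.1, 28.6, 228.9]
ee_rot: [-1.565, 0.065, -0.058]
force: [0.3, -1.4, -2.9]
grip_width: 0.375
[373.50582494 256.03636424] [376.92048695 235.62839347] [385.45437436 184.62500741]
reader [(0.58, [219.6, 228.0])]
reader_focus []
label [(0.52, [372.9, 252.4])]
t 8.7 pos [500.3  28.2 229.4] turn [-0.007  0.001 -0.004] shift [-0.003  0.004  0.008] w 0.375 F [-0.5  0.3 -2.7] q [-0.66  0.09  0.52  1.95 -0.06  1.12  1.37]
```

View pics/scene7.png

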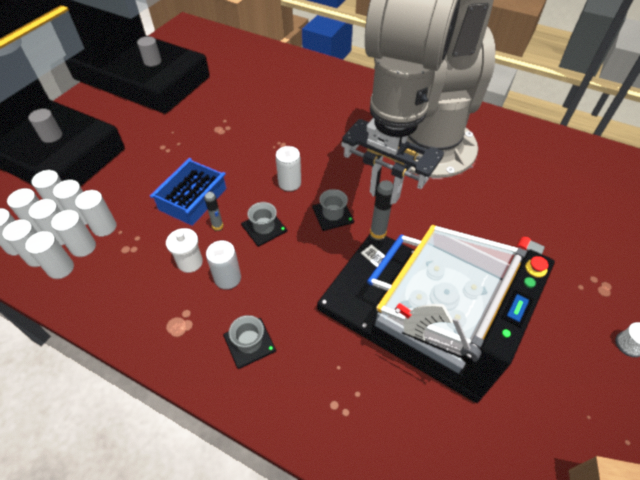

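View pics/top7.png

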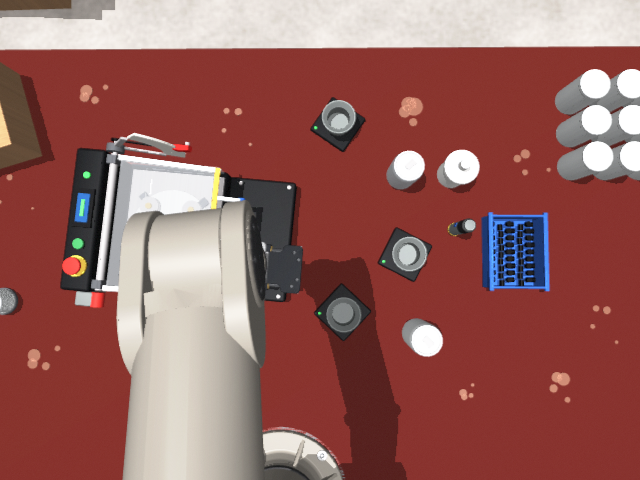

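In the scene view the reader's nose is at (378,237) and its top at (386,185). The prediction was (377,236) and (385,185), so it's upright over the label. I'll hold for over two seconds.

```bash
python3 -m handwheel '[[0,0,0,0,0,0,0],[0,0,0,0,0,0,0],[0,0,0,0,0,0,0],[0,0,0,0,0,0,0],[0,0,0,0,0,0,0],[0,0,0,0,0,0,0],[0,0,0,0,0,0,0],[0,0,0,0,0,0,0],[0,0,0,0,0,0,0],[0,0,0,0,0,0,0],[0,0,0,0,0,0,0],[0,0,0,0,0,0,0],[0,0,0,0,0,0,0],[0,0,0,0,0,0,0],[0,0,0,0,0,0,0],[0,0,0,0,0,0,0],[0,0,0,0,0,0,0],[0,0,0,0,0,0,0],[0,0,0,0,0,0,0],[0,0,0,0,0,0,0]]'; python3 -m handwheel '[[0,0,0,0,0,0,0],[0,0,0,0,0,0,0],[0,0,0,0,0,0,0],[0,0,0,0,0,0,0],[0,0,0,0,0,0,0],[0,0,0,0,0,0,0],[0,0,0,0,0,0,0],[0,0,0,0,0,0,0]]'; python3 -m handwheel '[[0,0,0,0,0,-0.15,0],[0,0,0,0.03,0,-0.4,0],[0,0,0,0.08,0,-0.7,0],[0,0,0,0.12,0,-1,0]]';python3 -m handwheel '[[0,0,0,0.03,0,-0.3,0],[0,0,0,0.06,0,-0.6,0],[0,0,0,0.1,0,-0.9,0],[0,0,0,0.12,0,-1,0]]'; python3 -c "
from h import *
goal((525.2,-273.4,221))"
```

```text
time_s: 10.37
ee_pos: [500.3, 28.2, 229.4]
ee_rot: [-1.565, 0.065, -0.06]
force: [-0.3, 0.4, -1.9]
grip_width: 0.375
time_s: 11.03
ee_pos: [500.3, 28.2, 229.4]
ee_rot: [-1.565, 0.065, -0.06]
force: [-0.2, -0.7, -2.4]
grip_width: 0.374
time_s: 11.37
ee_pos: [504.3, -73.2, 229.0]
ee_rot: [-1.564, 0.064, -0.059]
force: [0.9, -0.2, -2.4]
grip_width: 0.372
time_s: 11.7
ee_pos: [507.9, -178.3, 228.7]
ee_rot: [-1.566, 0.066, -0.063]
force: [0.0, -0.3, -2.5]
grip_width: 0.373
t 11.7 pos [ 507.9 -178.3  228.7] turn [-0.005 -0.002 -0.003] shift [ 0.251  0.072 -0.934] w 0.373 F [ 0.  -0.3 -2.5] q [-0.38  0.18  0.69  1.88 -0.13  1.13  1.85]
```

```bash
python3 -m handwheel '[[0,0,0,0.1,0,-0.3,0],[0,0,0,0.18,0,-0.6,0],[0,0,0,0.25,0,-0.85,0],[0,0,0,0.25,0.05,-0.93,0],[0,0,0,0.25,0.07,-0.93,0],[0,0,0,0.25,0.07,-0.93,0]]'; python3 -c "
from h import *
s=snapshot('scene')
cv2.imwrite('pics/s8.png',cv2.resize(s[90:240,190:310,::-1],None,fx=4,fy=4))
goal((525.2,-273.4,121))"
```

```text
time_s: 12.2
ee_pos: [524.6, -272.5, 220.4]
ee_rot: [-1.565, 0.068, -0.062]
force: [-0.3, 0.3, -2.6]
grip_width: 0.373
t 12.25 pos [ 525.  -271.8  220.7] turn [-0.006 -0.002 -0.004] shift [ 0.007  0.997 -0.02 ] w 0.375 F [ 1.   0.1 -2.1] q [-0.2   0.31  0.72  1.78 -0.22  1.14  2.08]
```

View pics/s8.png

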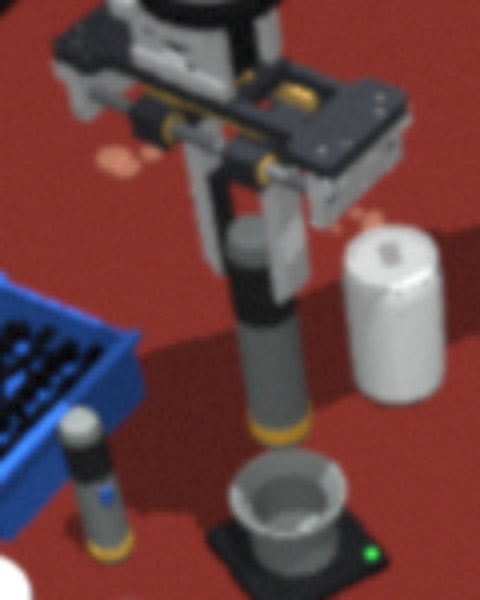

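The reader is upright above the cup in the same relation as at the lift. Lowering.

```bash
python3 -m handwheel '[[0,0,0,0,0.15,-0.02,0],[0,0,0,0,0.35,-0.02,0],[0,0,0,0,0.55,-0.02,0],[0,0,0,0,0.72,-0.02,0],[0,0,0,0,0.86,-0.02,0],[0,0,0,0,0.95,-0.02,0],[0,0,0,0,0.98,-0.02,0],[0,0,0,0,0.98,-0.02,0],[0,0,0,0,0.98,-0.02,0]]'; python3 -c "
from h import *
s=snapshot('scene')
cv2.imwrite('pics/s9.png',cv2.resize(s[120:270,190:310,::-1],None,fx=4,fy=4))
goal((525.2,-273.4,120.2))"
```

```text
time_s: 13.0
ee_pos: [525.0, -273.1, 123.5]
ee_rot: [-1.565, 0.066, -0.062]
force: [-0.2, -1.0, -1.5]
grip_width: 0.375
t 13.05 pos [ 525.1 -273.3  123.6] turn [-0.006 -0.001 -0.003] shift [ 0.001  0.034 -0.001] w 0.371 F [-0.2 -0.2 -1.8] q [-0.14  0.41  0.67  1.88 -0.31  0.96  2.16]
```

View pics/s9.png

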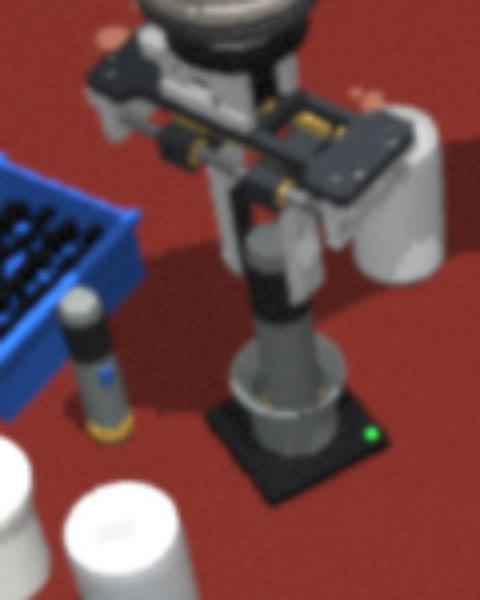

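It's in the cup, about 3 mm above home. I'll lower the rest and release.

```bash
python3 -m handwheel '[[0,0,0,0,0.02,0,0],[0,0,0,0,0.03,0,0],[0,0,0,0,0.03,0,0],[0,0,0,0,0.03,0,0.45],[0,0,0,0,0.03,0,0.6],[0,0,0,0,0.03,0,1],[0,0,0,0,0.03,0,1],[0,0,0,0,0.03,0,1],[0,0,0,0,0.03,0,1],[0,0,0,0,0.03,0,1]]'; python3 -c "
from h import *
s=snapshot('scene')
cv2.imwrite('pics/s10.png',cv2.resize(s[120:270,190:310,::-1],None,fx=4,fy=4))
goal((525.2,-273.4,120.2))"
```

```text
time_s: 13.88
ee_pos: [525.1, -273.3, 120.6]
ee_rot: [-1.565, 0.065, -0.062]
force: [0.2, 0.5, -0.3]
grip_width: 0.833
t 13.93 pos [ 525.1 -273.2  120.6] turn [-0.006 -0.001 -0.003] shift [ 0.001  0.004 -0.002] w 0.876 F [ 1.   0.3 -0.4] q [-0.14  0.42  0.66  1.88 -0.32  0.95  2.16]
```

View pics/s10.png

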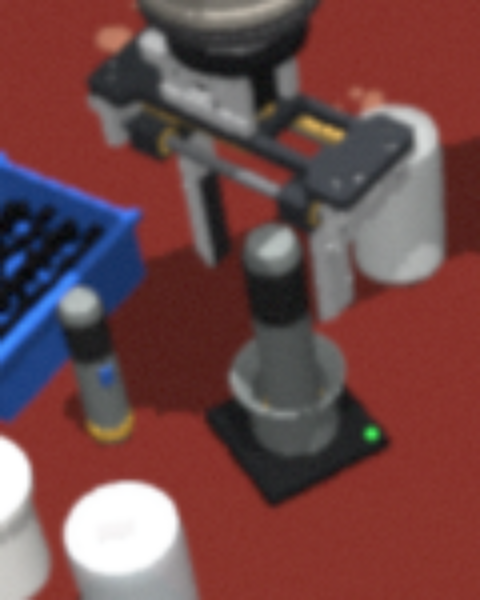

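Released: the reader stands upright in the cup. I'm raising and heading to the bar, middle about (558,74,138).

```bash
python3 -m handwheel '[[0,0,0,0,-0.25,0,1],[0,0,0,0,-0.6,0,1],[0,0,0,0,-0.9,0,1],[0,0,0,0,-1,0,1],[0,0,0,0,-1,0,1]]';python3 -m handwheel '[[0,0,0,0,-0.4,0.1,1],[0,0,0,0,-0.6,0.3,1],[0,0,0,0,-0.6,0.6,1],[0,0,0,0,-0.6,1,1]]';python3 -m handwheel '[[0,0,0,0,0,0.4,1],[0,0,0,0,0,0.8,1],[0,0,0,0,0,1,1]]';python3 -m handwheel '[[0,0,0,0.1,0,0.4,1],[0,0,0,0.2,0,0.8,1],[0,0,0,0.2,0,1,1]]'; python3 -c "
from h import *
t,s=snapshot('top'),snapshot('scene')
cv2.imwrite('pics/t11.png',t[:,:,::-1]);cv2.imwrite('pics/s11.png',s[:,:,::-1])
goal((560,74,230))"
```

```text
time_s: 14.35
ee_pos: [526.5, -274.4, 223.3]
ee_rot: [-1.566, 0.062, -0.066]
force: [0.4, 0.7, -0.4]
grip_width: 0.999
time_s: 14.68
ee_pos: [534.2, -176.1, 283.9]
ee_rot: [-1.566, 0.064, -0.069]
force: [1.3, 0.4, -0.8]
grip_width: 1.001
time_s: 14.93
ee_pos: [542.5, -71.2, 283.0]
ee_rot: [-1.565, 0.062, -0.065]
force: [-0.2, -0.1, -0.6]
grip_width: 1.0
time_s: 15.18
ee_pos: [570.9, 31.8, 281.8]
ee_rot: [-1.565, 0.06, -0.061]
force: [-0.4, 0.4, -0.1]
grip_width: 1.001
t 15.28 pos [570.4  32.3 281.5] turn [-0.006  0.008 -0.001] shift [-0.134  0.517  0.406] w 1.004 F [ 0.6  0.8 -0.9] q [-0.65  0.19  0.57  1.74 -0.11  1.24  1.45]
```

View pics/t11.png

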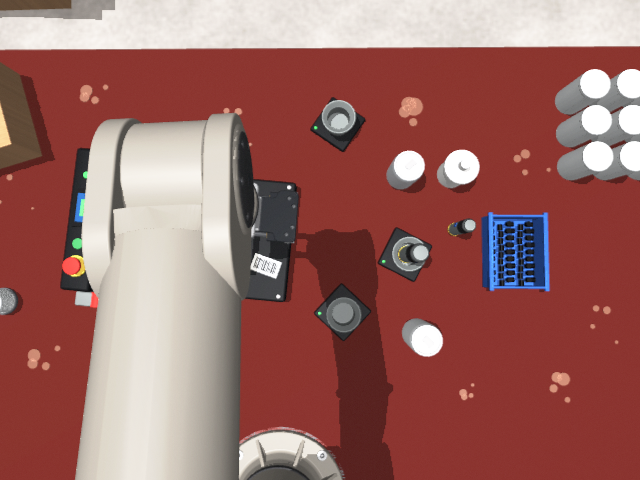

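View pics/s11.png

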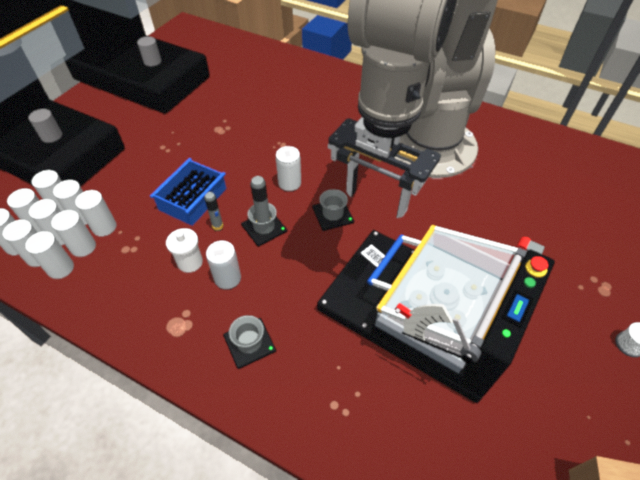

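```bash
cat >> h.py <<'E'
B=np.array([558.5,74,138.]);ux=np.array([0.0802,0.9968,0]);uy=np.array([-0.9968,0.0802,0])
H=B+240*np.cos(.26)*ux+[0,0,62]
def tip(q,off,r=125): return H+off*uy+r*(-np.cos(q-.26)*ux+np.sin(q-.26)*np.array([0,0,1]))
E
python3 - <<'E'
from h import *
np.set_printoptions(precision=1,suppress=True)
print('H',H,px('top',H),px('scene',H))
for n,a,b in [('clip net',(402.9,317),(174.5,140.6)),('clip eye',(403,310),(180,147.3)),('ptr net',(400.5,331.8),(187.5,150.9))]:
    p,e=tri(a,b);d=p-H;print(n,p,e,'local',d@ux,d@uy,d[2],'r',np.hypot(d@ux,d[2]),'q',np.arctan2(d[2],-(d@ux))+.26)
for off in (-135,-145,-155):
  for q in (0,.4,.5,.6,.7,.8): print(off,q,px('scene',tip(q,off)),px('top',tip(q,off)))
s=cv2.imread('pics/scene0.png');t=cv2.imread('pics/top0.png')
cv2.imwrite('pics/c4.png',np.hstack([cv2.resize(s[285:370,380:490],None,fx=3.6,fy=5,interpolation=cv2.INTER_CUBIC),cv2.resize(t[125:175,100:200],None,fx=3.9,fy=8.5,interpolation=cv2.INTER_CUBIC)]))
E
```

```text
H [577.1 305.2 200. ] [106.8 223.8] [498.2 293.7]
clip net [725.  169.5 232.1] 7.061734465860626 local -123.3721012422553 -158.2954121516048 32.14517334947851 r 127.49112727792988 q 0.5148875081863808
clip eye [712.3 162.2 230.6] 2.173506094885432 local -131.67381756184912 -146.22670842271012 30.57980115430803 r 135.17809907654473 q 0.4881938921564861
ptr net [720.5 168.7 165.7] 1.625826693667561 local -124.5208316890937 -153.88777016879345 -34.29153279047199 r 129.1562880608746 q -0.008726820925399947
-135 0 [406.5 324.6] [183.9 160.3]
-135 0.4 [409.3 311. ] [177.8 154.6]
-135 0.5 [411.6 308.3] [174.4 152.9]
-135 0.6 [414.5 305.9] [170.4 151.2]
-135 0.7 [418.1 303.9] [165.6 149.4]
-135 0.8 [422.4 302.3] [160.1 147.7]
-145 0 [404.1 328.6] [184.4 155.2]
-145 0.4 [406.8 315.2] [178.3 149.2]
-145 0.5 [409.1 312.5] [175.  147.4]
-145 0.6 [412.  310.1] [170.9 145.6]
-145 0.7 [415.6 308.2] [166.2 143.8]
-145 0.8 [419.9 306.6] [160.7 141.9]
-155 0 [401.7 332.7] [184.9 150.1]
-155 0.4 [404.3 319.4] [178.9 143.8]
-155 0.5 [406.6 316.7] [175.5 142. ]
-155 0.6 [409.5 314.4] [171.5 140.1]
-155 0.7 [413.1 312.5] [166.7 138.2]
-155 0.8 [417.3 311. ] [161.3 136.2]
```

View pics/c4.png

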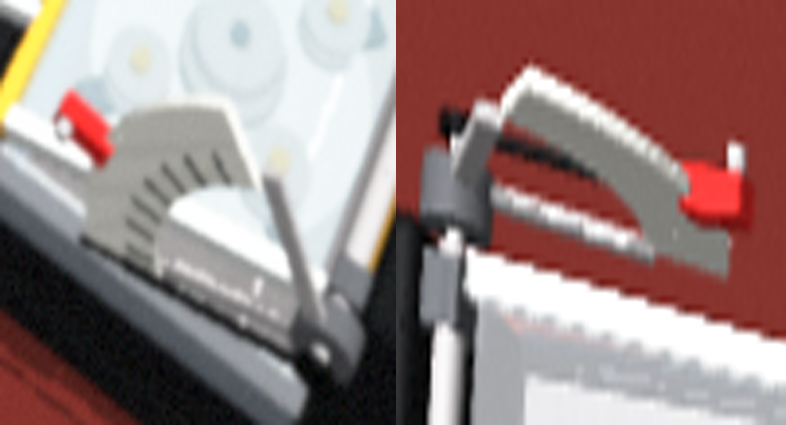

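The scene view shows the pointer tip at about (402,333), which fits guard = 0. The red clip sits at q ≈ 0.5. Moving above the bar with a partly open gripper, so the rear finger fits the 40 mm gap.

```bash
python3 -m handwheel '[[0,0,0,-0.06,0.1,0.2,0.43],[0,0,0,-0.13,0.3,0.41,0.43],[0,0,0,-0.13,0.5,0.41,0.43],[0,0,0,-0.13,0.6,0.41,0.43],[0,0,0,-0.13,0.6,0.41,0.43],[0,0,0,-0.13,0.6,0.41,0.43],[0,0,0,-0.13,0.6,0.41,0.43]]'; python3 -c "
from h import *
s=snapshot('scene')
cv2.imwrite('pics/s12.png',cv2.resize(s[120:310,310:500,::-1],None,fx=3.15,fy=3.15))
goal((559,74,120))
print((px('scene',(559,74,138))-[310,120])*3.15)
"
```

```text
time_s: 15.87
ee_pos: [561.0, 73.4, 222.5]
ee_rot: [-1.565, 0.059, -0.059]
force: [0.6, 0.5, 0.6]
grip_width: 0.542
t 15.92 pos [561.1  73.6 222.6] turn [-0.006  0.007  0.001] shift [-0.022  1.026 -0.003] w 0.496 F [-0.  -0.1 -0.5] q [-0.7   0.23  0.54  1.83 -0.13  1.12  1.39]
[238.15831602 436.60076353]
```

View pics/s12.png

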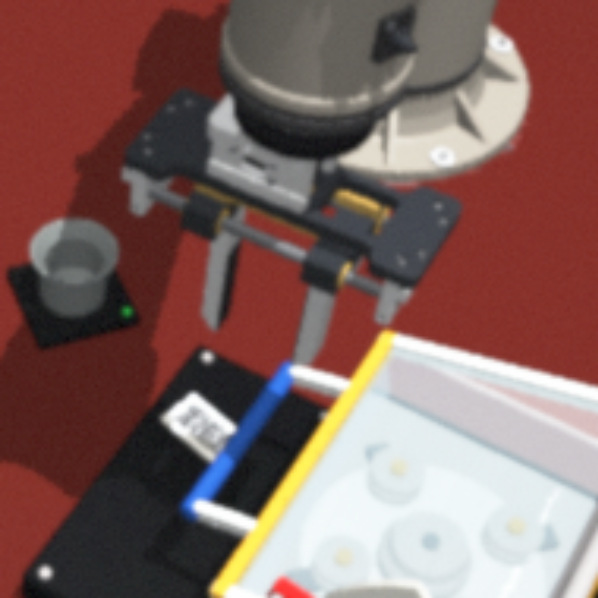

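```bash
python3 -m handwheel '[[0,0,0,-0.02,0.15,0,0.43],[0,0,0,-0.02,0.35,0,0.43],[0,0,0,-0.02,0.55,0,0.43],[0,0,0,-0.02,0.65,0,0.43],[0,0,0,-0.02,0.65,0,0.43],[0,0,0,-0.02,0.65,0,0.43]]'; python3 -c "
from h import *
s=snapshot('scene')
cv2.imwrite('pics/s13.png',cv2.resize(s[180:300,330:450,::-1],None,fx=5,fy=5))
goal((559,74,120))
"
```

```text
time_s: 16.42
ee_pos: [559.5, 73.8, 158.3]
ee_rot: [-1.565, 0.058, -0.06]
force: [-0.4, -0.0, 0.5]
grip_width: 0.432
t 16.47 pos [559.8  73.9 158.8] turn [-0.007  0.006  0.002] shift [-0.009  0.388 -0.002] w 0.431 F [-0.2  0.2  0.7] q [-0.67  0.29  0.52  1.91 -0.18  0.99  1.43]
```

View pics/s13.png

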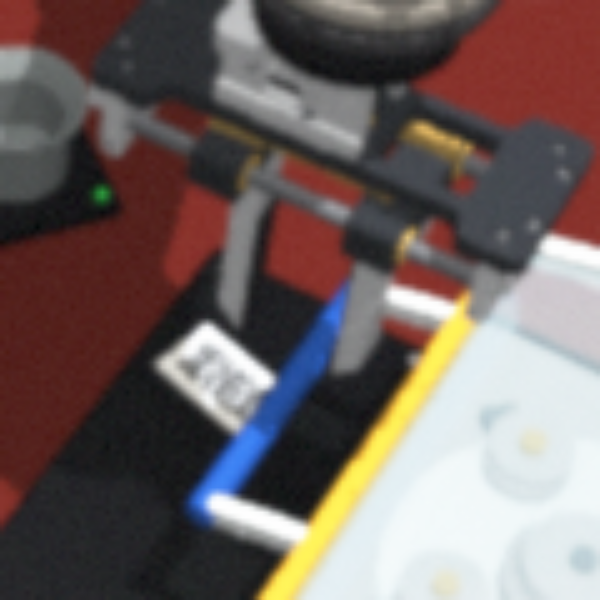

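```bash
python3 -m handwheel '[[0,0,0,-0.01,0.15,0,0.43],[0,0,0,-0.01,0.3,0,0.43],[0,0,0,-0.01,0.42,0,0.43],[0,0,0,-0.01,0.46,0,0.43],[0,0,0,-0.01,0.46,0,0.43],[0,0,0,-0.01,0.46,0,0.43]]'; python3 -c "
from h import *
s=snapshot('scene')
cv2.imwrite('pics/s14.png',cv2.resize(s[180:300,330:450,::-1],None,fx=5,fy=5))
goal((559,74,112))
"
```

```text
time_s: 16.97
ee_pos: [559.3, 74.2, 113.4]
ee_rot: [-1.565, 0.057, -0.061]
force: [0.1, 0.3, 0.3]
grip_width: 0.43
t 17.02 pos [559.5  74.2 113.6] turn [-0.007  0.006  0.003] shift [-0.004  0.016 -0.002] w 0.43 F [-0.2 -0.4  0.2] q [-0.65  0.35  0.51  1.95 -0.22  0.9   1.46]
```

View pics/s14.png

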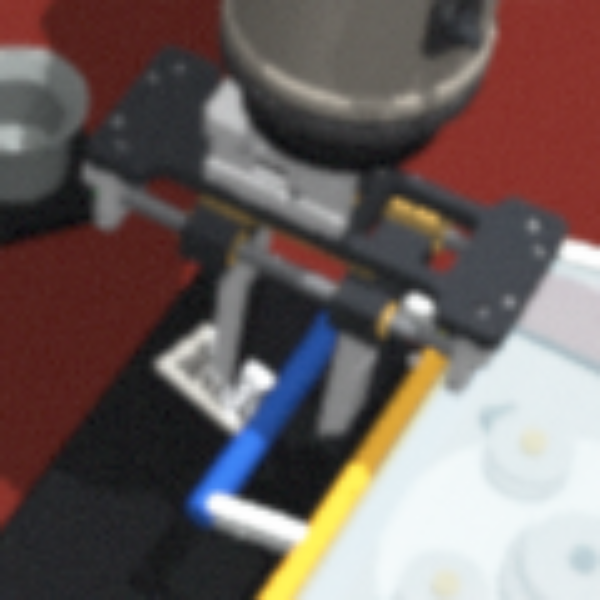

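The bar runs between the two fingers and neither touches anything. Closing.

```bash
python3 -m handwheel '[[0,0,0,0,0,0,0.3],[0,0,0,0,0,0,0.2],[0,0,0,0,0,0,0.1],[0,0,0,0,0,0,0],[0,0,0,0,0,0,0],[0,0,0,0,0,0,0],[0,0,0,0,0,0,0],[0,0,0,0,0,0,0],[0,0,0,0,0,0,0]]'; python3 -c "
from h import *
s=snapshot('scene')
cv2.imwrite('pics/s15.png',cv2.resize(s[180:300,330:450,::-1],None,fx=5,fy=5))
goal((559,74,112))
"
```

```text
time_s: 17.77
ee_pos: [559.6, 74.3, 113.7]
ee_rot: [-1.564, 0.057, -0.062]
force: [-1.3, -0.3, 5.1]
grip_width: 0.132
t 17.82 pos [559.6  74.3 113.7] turn [-0.007  0.006  0.004] shift [-0.005  0.017 -0.003] w 0.132 F [-0.   0.1  4.7] q [-0.65  0.35  0.51  1.95 -0.22  0.9   1.46]
```

View pics/s15.png

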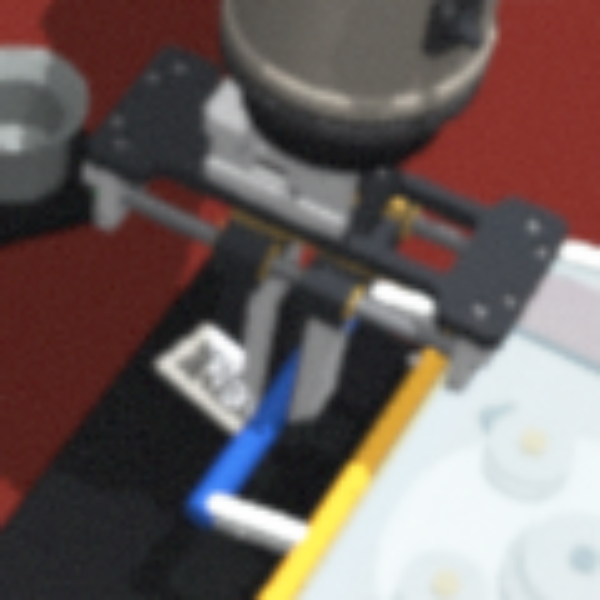

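```bash
python3 -m handwheel '[[0,0,0,0,-0.06,-0.015,0],[0,0,0,0,-0.16,-0.037,0],[0,0,0,0,-0.26,-0.055,0],[0,0,0,0,-0.35,-0.066,0],[0,0,0,0,-0.47,-0.076,0],[0,0,0,0,-0.59,-0.08,0],[0,0,0,0,-0.71,-0.079,0],[0,0,0,0,-0.83,-0.071,0],[0,0,0,0,-0.9,-0.065,0],[0,0,0,0,-0.95,-0.057,0],[0,0,0,0,-0.95,-0.057,0],[0,0,0,0,-0.95,-0.057,0],[0,0,0,0,-0.95,-0.057,0]]'; python3 -c "
from h import *
s=snapshot('scene');cv2.imwrite('pics/s16.png',s[:,:,::-1])
cv2.imwrite('pics/s16c.png',cv2.resize(s[200:350,330:530,::-1],None,fx=4,fy=4))
goal((559,74,112))
"
```

```text
time_s: 18.9
ee_pos: [558.5, 67.7, 208.4]
ee_rot: [-1.565, 0.058, -0.061]
force: [-0.3, 0.3, -0.7]
grip_width: 0.003
t 18.95 pos [558.5  67.7 208.3] turn [-0.007  0.006  0.003] shift [-0.002  0.963  0.058] w 0.003 F [-0.5 -1.3 -0.3] q [-0.69  0.23  0.54  1.86 -0.14  1.09  1.4 ]
```

View pics/s16c.png

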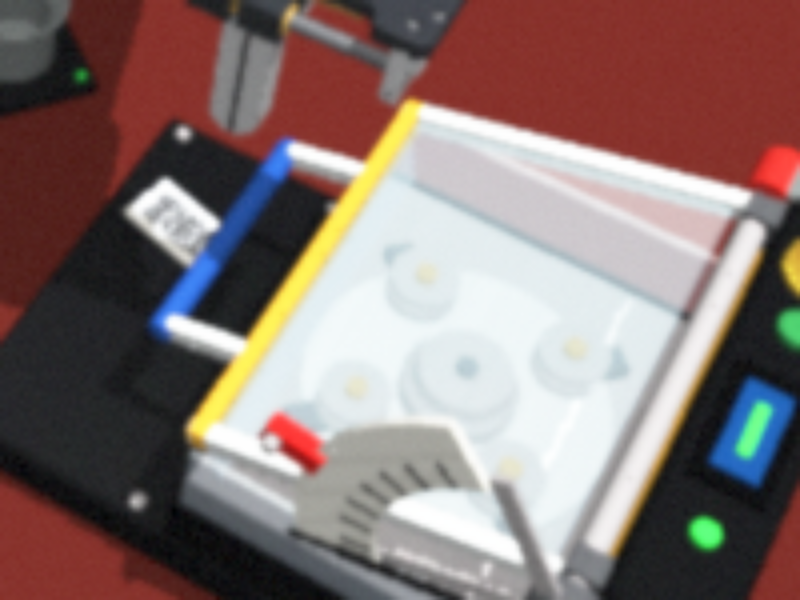

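The grip slipped off: the fingers are shut at w=0.003 and the guard is shut again, so the bar was too near the rounded fingertips. Next I compare the actual fingertip position with the TCP reading.

```bash
python3 -c "
from h import *
o=sensors.get_obs();R=Rot.from_rotvec(o['ee_rot']).as_matrix();p=o['ee_pos']
f=lambda q:((px('scene',q)-[330,200])*4).round()
for dz in (0,10,20,25,30): print(dz,f(p+[0,0,dz]))
for dx in (-10,-20,-30): print('dx',dx,f(p+[dx,0,0]))
t=snapshot('top');cv2.imwrite('pics/t17.png',cv2.resize(t[130:310,180:320,::-1],None,fx=3.3,fy=3.3))
print((px('top',p)-[180,130])*3.3,(px('top',B)-[180,130])*3.3,(px('top',p+[0,0,110])-[180,130])*3.3)
print('bar scene',f(B), f(B+[0,0,-4]))
"
```

```text
0 [228. 150.]
10 [230. 138.]
20 [233. 125.]
25 [234. 119.]
30 [235. 113.]
dx -10 [235. 136.]
dx -20 [243. 123.]
dx -30 [250. 110.]
[179.96941525 341.38151719] [190.69922828 348.89151109] [138.88742159 326.89998272]
bar scene [223. 234.] [222. 238.]
```

View pics/t17.png

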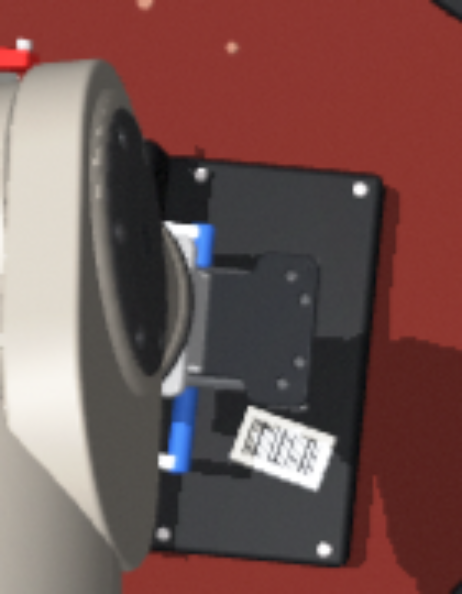

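Seen from the camera, the real tips sit about 15 mm above the TCP reading, so the bar was held near the tips. I'll reopen and go about 20 mm deeper.

```bash
python3 -m handwheel '[[0,0,0,0,0,0.065,0.43],[0,0,0,0,0,0.065,0.43],[0,0,0,0,0,0.065,0.43],[0,0,0,0,0,0.065,0.43],[0,0,0,0,0,0.065,0.43],[0,0,0,0,0,0.065,0.43]]'; python3 -c "
from h import *
goal((559,74.3,95))"
```

```text
time_s: 19.5
ee_pos: [559.0, 74.2, 208.3]
ee_rot: [-1.565, 0.058, -0.061]
force: [0.5, -0.0, 0.1]
grip_width: 0.393
t 19.5 pos [559.   74.2 208.3] turn [-0.007  0.006  0.003] shift [-0.002  1.133 -0.004] w 0.393 F [ 0.5 -0.   0.1] q [-0.7   0.23  0.54  1.85 -0.14  1.09  1.39]
```

```bash
python3 -m handwheel '[[0,0,0,0,0.2,0,0.43],[0,0,0,0,0.45,0,0.43],[0,0,0,0,0.7,0,0.43],[0,0,0,0,0.9,0,0.43],[0,0,0,0,0.95,0,0.43],[0,0,0,0,0.95,0,0.43],[0,0,0,0,0.95,0,0.43]]'; python3 -c "
from h import *
goal((559,74.3,95))"; python3 -m handwheel '[[0,0,0,0,0.1,0,0.43],[0,0,0,0,0.18,0,0.43],[0,0,0,0,0.18,0,0.43],[0,0,0,0,0.18,0,0.43]]'; python3 -c "
from h import *
s=snapshot('scene')
cv2.imwrite('pics/s18.png',cv2.resize(s[180:300,330:450,::-1],None,fx=5,fy=5))
goal((559,74.3,95))"
```

```text
time_s: 20.08
ee_pos: [559.7, 74.5, 114.1]
ee_rot: [-1.565, 0.058, -0.062]
force: [0.6, -0.7, 0.6]
grip_width: 0.43
t 20.08 pos [559.7  74.5 114.1] turn [-0.007  0.005  0.003] shift [-0.007  0.191 -0.003] w 0.43 F [ 0.6 -0.7  0.6] q [-0.65  0.35  0.51  1.95 -0.22  0.9   1.46]
time_s: 20.42
ee_pos: [559.5, 74.5, 95.9]
ee_rot: [-1.565, 0.058, -0.062]
force: [0.9, -0.6, 1.1]
grip_width: 0.432
t 20.47 pos [559.7  74.6  96.1] turn [-0.006  0.005  0.003] shift [-0.007  0.011 -0.003] w 0.425 F [ 0.7 -0.8  0. ] q [-0.64  0.37  0.5   1.96 -0.23  0.86  1.47]
```

View pics/s18.png

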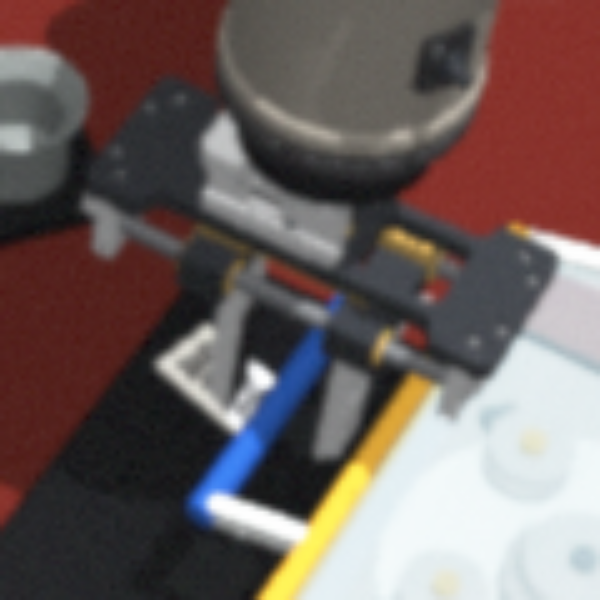

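```bash
python3 -m handwheel '[[0,0,0,0,0,0,0.3],[0,0,0,0,0,0,0.2],[0,0,0,0,0,0,0.1],[0,0,0,0,0,0,0],[0,0,0,0,0,0,0],[0,0,0,0,0,0,0],[0,0,0,0,0,0,0],[0,0,0,0,0,0,0],[0,0,0,0,0,0,0]]'; python3 -m handwheel '[[0,0,0,0,-0.06,-0.015,0],[0,0,0,0,-0.12,-0.028,0],[0,0,0,0,-0.19,-0.042,0],[0,0,0,0,-0.26,-0.055,0],[0,0,0,0,-0.26,-0.055,0],[0,0,0,0,-0.26,-0.055,0]]';  python3 -c "
from h import *
s=snapshot('scene')
cv2.imwrite('pics/s19.png',cv2.resize(s[200:350,330:530,::-1],None,fx=4,fy=4))
goal((559,74.3,95))"
```

```text
time_s: 21.22
ee_pos: [559.8, 74.4, 96.2]
ee_rot: [-1.565, 0.058, -0.062]
force: [-1.2, -2.3, 2.9]
grip_width: 0.138
time_s: 21.72
ee_pos: [559.3, 69.0, 122.7]
ee_rot: [-1.564, 0.057, -0.062]
force: [0.8, 1.3, -2.6]
grip_width: 0.144
t 21.77 pos [559.3  69.  122.4] turn [-0.007  0.005  0.004] shift [-0.008  0.274  0.051] w 0.135 F [ 1.   2.1 -3. ] q [-0.65  0.33  0.51  1.94 -0.21  0.91  1.46]
```

View pics/s19.png

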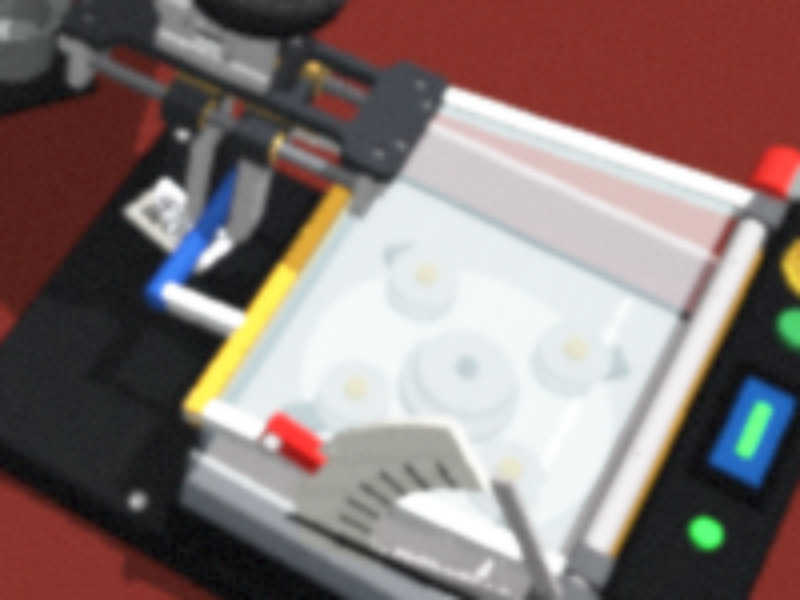

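The bar follows this time (w still 0.14, load about 3 N). Continuing slowly to q≈0.4.

```bash
python3 -m handwheel '[[0,0,0,0,-0.06,-0.008,0],[0,0,0,0,-0.13,-0.014,0],[0,0,0,0,-0.21,-0.02,0],[0,0,0,0,-0.27,-0.023,0],[0,0,0,0,-0.33,-0.025,0],[0,0,0,0,-0.39,-0.025,0],[0,0,0,0,-0.45,-0.024,0],[0,0,0,0,-0.51,-0.02,0],[0,0,0,0,-0.57,-0.016,0],[0,0,0,0,-0.63,-0.009,0],[0,0,0,0,-0.69,-0.002,0],[0,0,0,0,-0.69,-0.002,0],[0,0,0,0,-0.69,-0.002,0]]';  python3 -c "
from h import *
s=snapshot('scene')
cv2.imwrite('pics/s20.png',cv2.resize(s[200:350,330:530,::-1],None,fx=4,fy=4))
goal((559,74.3,95))"
```

```text
time_s: 22.85
ee_pos: [559.2, 68.3, 191.6]
ee_rot: [-1.565, 0.057, -0.063]
force: [2.5, -1.6, -2.8]
grip_width: 0.14
t 22.9 pos [559.2  68.3 191.4] turn [-0.007  0.005  0.004] shift [-0.01   0.964  0.054] w 0.137 F [ 2.8 -0.9 -3.2] q [-0.68  0.25  0.54  1.87 -0.15  1.05  1.41]
```

View pics/s20.png

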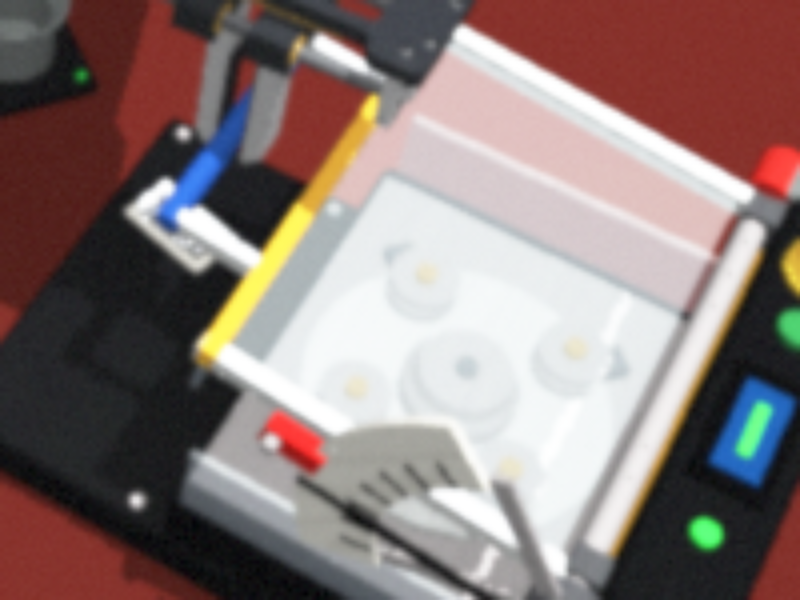

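The pointer (black line) now ends at crop (302,480), i.e. scene (405,320), which fits q≈0.4. Next I pin down the clip angle from red segmentation in both starting pictures.

Run:
```python
from h import *
np.set_printoptions(precision=1,suppress=True)
def blob(f,x0,y0,x1,y1):
    im=cv2.imread(f).astype(int);m=(im[...,2]>170)&(im[...,1]<70)&(im[...,0]<70)
    ys,xs=np.nonzero(m[y0:y1,x0:x1]);P=np.c_[xs+x0,ys+y0].astype(float)
    c=P.mean(0);u=np.linalg.svd(P-c,full_matrices=False)[2][0];t=(P-c)@u
    return c,P[t<=np.percentile(t,8)].mean(0),P[t>=np.percentile(t,92)].mean(0),len(P)
a=blob('pics/scene0.png',390,295,420,325);b=blob('pics/top0.png',165,138,195,158)
print(a);print(b)
def loc(p): d=p-H;return d@ux,d@uy,d[2],np.hypot(d@ux,d[2]),np.arctan2(d[2],-(d@ux))+.26
p,e=tri(a[0],b[0]);print('c',e,np.round(loc(p),3))
A=sorted([a[1],a[2]],key=lambda v:v[0]);Bq=sorted([b[1],b[2]],key=lambda v:-v[0])
for x,y in zip(A,Bq):
    p,e=tri(x,y);print(x,y,e,np.round(loc(p),3))
snapshot('scene');snapshot('top')
for t in ('pointer_tip','clip_mark'):
  for n in ('scene','top'):
    print(t,n,[(round(float(k['p']),2),np.round(np.array(k['position'])[::-1]*[640,480],1).tolist()) for k in finder.spot_point(n,t)[:3]])
```

```text
(array([403.7, 309.7]), array([398.8, 305.8]), array([408.4, 314.2]), 52)
(array([180.8, 146.9]), array([174.5, 146.3]), array([187.5, 147.5]), 72)
c 0.6475538067185792 [-132.1 -146.3   31.5  135.8    0.5]
[398.8 305.8] [187.5 147.5] 2.7625216373813113 [-143.6 -145.3   32.8  147.3    0.5]
[408.4 314.2] [174.5 146.3] 1.3423397778927728 [-120.5 -147.5   28.3  123.8    0.5]
pointer_tip scene [(0.67, [401.7, 316.3]), (0.37, [289.5, 185.4])]
pointer_tip top [(0.77, [179.7, 141.7])]
clip_mark scene [(0.48, [406.0, 319.7])]
clip_mark top [(0.69, [176.3, 139.1])]
```

The clip angle comes out at 0.485–0.494 from the images and 0.515 from the network. Raising by 0.095 to q≈0.495.

```bash
python3 -m handwheel '[[0,0,0,0,-0.05,0.007,0],[0,0,0,0,-0.1,0.015,0],[0,0,0,0,-0.15,0.025,0],[0,0,0,0,-0.2,0.035,0],[0,0,0,0,-0.225,0.041,0],[0,0,0,0,-0.225,0.041,0],[0,0,0,0,-0.225,0.041,0],[0,0,0,0,-0.225,0.041,0]]';  python3 - <<'E'
from h import *
np.set_printoptions(precision=2,suppress=True)
s=snapshot('scene');t=snapshot('top')
cv2.imwrite('pics/s21.png',s[:,:,::-1]);cv2.imwrite('pics/t21.png',t[:,:,::-1])
cv2.imwrite('pics/s21c.png',np.hstack([cv2.resize(s[285:365,380:490,::-1],None,fx=4,fy=6,interpolation=cv2.INTER_CUBIC),cv2.resize(t[125:175,100:200,::-1],None,fx=3.5,fy=9.6,interpolation=cv2.INTER_CUBIC)]))
for q in (.4,.45,.5,.55): print(q,px('scene',tip(q,-155)),px('top',tip(q,-155)))
for k in ('pointer_tip','clip_mark'):
  u={}
  for n in ('scene','top'):
    r=finder.spot_point(n,k)[:1]
    if r: u[n]=np.array(r[0]['position'])[::-1]*[640,480]; print(k,n,r[0]['p'],u[n])
  if len(u)==2:
    p,e=tri(u['scene'],u['top']);d=p-H;print(e,d@ux,d@uy,d[2],'q',np.arctan2(d[2],-(d@ux))+.26)
goal((559,74,95))
E
```

```text
time_s: 23.87
ee_pos: [559.5, 72.2, 213.6]
ee_rot: [-1.565, 0.057, -0.063]
force: [4.2, -3.5, -3.2]
grip_width: 0.139
0.4 [404.31 319.38] [178.85 143.76]
0.45 [405.36 318.02] [177.28 142.86]
0.5 [406.57 316.73] [175.53 141.95]
0.55 [407.95 315.54] [173.6  141.02]
pointer_tip scene 0.86 [407.62 317.28]
pointer_tip top 0.97 [176.9  141.12]
4.5642119596807875 -121.4060620776409 -155.8888886220414 29.049731043022803 q 0.49486165613529176
clip_mark scene 0.49 [404.29 315.41]
clip_mark top 0.67 [177.73 137.9 ]
2.538772576749766 -126.11921501815993 -160.14324290188367 37.85191636623699 q 0.5515742840970412
t 24.17 pos [559.5  72.1 213.6] turn [-0.01  0.01  0.  ] shift [-0.01  1.19  0.01] w 0.139 F [ 4.8 -2.4 -2.8] q [-0.7   0.23  0.54  1.85 -0.14  1.1   1.39]
```

View pics/s21c.png

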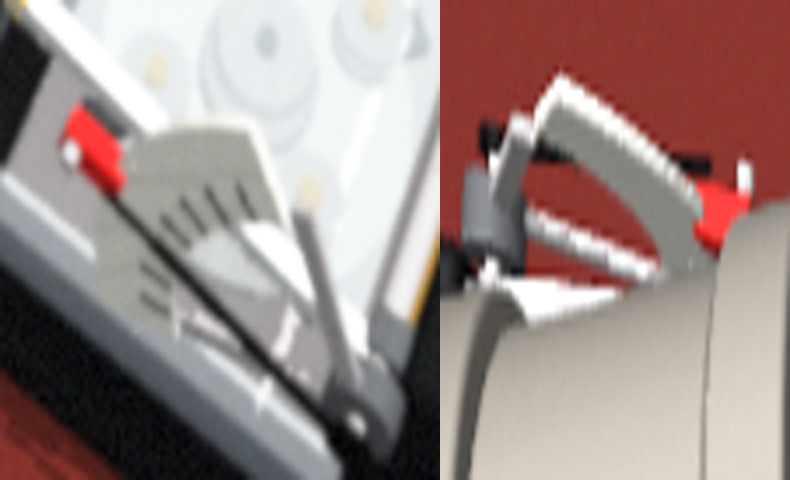

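View pics/s21.png

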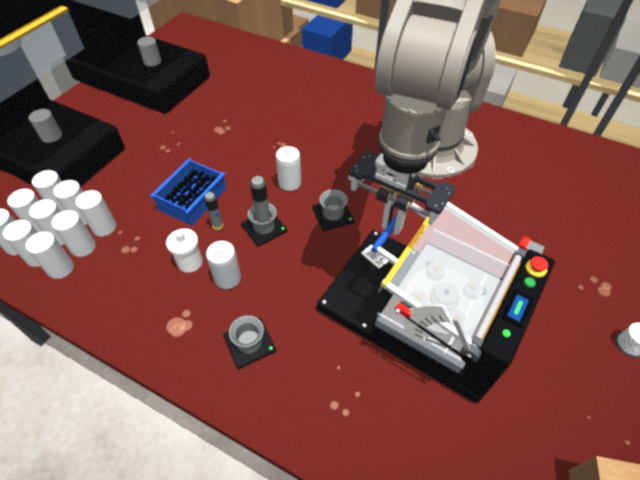

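The pointer lies at the clip's inner end in the scene view, but its plane is a little outside the clip's. To check for a face bias, I fit a 16 mm wide box to the red masks in both starting views.

Run:
```python
from h import *
from scipy.optimize import differential_evolution
import itertools
U=8
def mask(f,box):
    x0,y0,x1,y1=box;im=cv2.imread(f)[y0:y1,x0:x1]
    im=cv2.resize(im,None,fx=U,fy=U,interpolation=cv2.INTER_LINEAR).astype(int)
    m=((im[...,2]>115)&(im[...,1]<.45*im[...,2])&(im[...,0]<.45*im[...,2]))
    return m
bs=(388,295,420,325);bt=(165,138,197,158)
ms=mask('pics/scene0.png',bs); 
im=cv2.imread('pics/top0.png')
im2=cv2.resize(im[bt[1]:bt[3],bt[0]:bt[2]],None,fx=U,fy=U).astype(int); mt=(im2[...,2]>165)&(im2[...,1]<90)
print(ms.sum()/U/U,mt.sum()/U/U)
cv2.imwrite('pics/m.png',np.hstack([cv2.resize(ms.astype(np.uint8)*255,(256,240)),cv2.resize(mt.astype(np.uint8)*255,(256,240))]))
def hull(n,box,par,off=0):
    q,r0,r1,y0,y1=par;pts=[]
    for r,y,t in itertools.product((r0,r1),(y0,y1),(-8,8)):
        p=tip(q,y,r);a=q-.26;p=p+t*(np.sin(a)*ux+np.array([0,0,np.cos(a)]));pts.append((px(n,p)-box[:2]+.5)*U)
    m=np.zeros(((box[3]-box[1])*U,(box[2]-box[0])*U),np.uint8)
    cv2.fillConvexPoly(m,cv2.convexHull(np.array(pts).round().astype(np.int32)),1);return m>0
def cost(p):
    c=0
    for n,b,m in (('scene',bs,ms),('top',bt,mt)):
        h=hull(n,b,p);c+=1-(h&m).sum()/max(1,(h|m).sum())
    return c
r=differential_evolution(cost,[(.35,.7),(100,130),(130,165),(-165,-140),(-150,-125)],maxiter=40,popsize=12,seed=1)
print(r.x.round(3),r.fun)
for q in np.arange(.36,.64,.03):
    rr=differential_evolution(lambda v:cost([q,*v]),[(100,130),(130,165),(-165,-140),(-150,-125)],maxiter=15,popsize=8,seed=1);print(round(q,2),round(rr.fun,3),rr.x.round())
```

```text
90.546875 84.265625Traceback (most recent call last):
  File "<stdin>", line 27, in <module>
    return fun(*args, **kwargs)
    ret = solver.solve()
    next(self)
    ~~~~^^^^^^
    energy = self.func(parameters)
    return self.f(x, *self.args)
           ~~~~~~^^^^^^^^^^^^^^^
  File "<stdin>", line 25, in cost
  File "<stdin>", line 19, in hull
  File "h.py", line 4, in px
    c=camera_info(name);M=np.linalg.inv(c['cam_to_world']);q=M[:3,:3]@np.asarray(p,float)+M[:3,3]
ValueError: time passes only in moves, steps and waits
```

View pics/m.png

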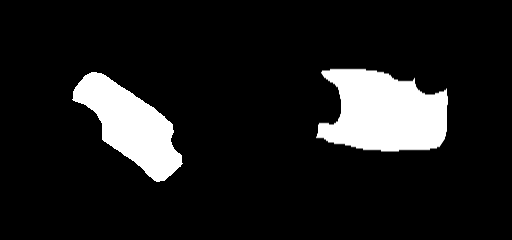

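```bash
sed -i 's/^def px/_C={}\ndef ci(n):\n    if n not in _C: _C[n]=camera_info(n)\n    return _C[n]\ndef px/; s/c=camera_info(name)/c=ci(name)/' h.py
python3 - <<'E'
from h import *
from scipy.optimize import differential_evolution
import itertools
U=8
bs=(388,295,420,325);bt=(165,138,197,158)
def up(f,b): return cv2.resize(cv2.imread(f)[b[1]:b[3],b[0]:b[2]],None,fx=U,fy=U,interpolation=cv2.INTER_LINEAR).astype(int)
a=up('pics/scene0.png',bs);ms=(a[...,2]>115)&(a[...,1]<.45*a[...,2])&(a[...,0]<.45*a[...,2])
a=up('pics/top0.png',bt);mt=(a[...,2]>165)&(a[...,1]<90)
def hull(n,box,par):
    q,r0,r1,y0,y1=par;pts=[]
    for r,y,t in itertools.product((r0,r1),(y0,y1),(-8,8)):
        w=q-.26;p=tip(q,y,r)+t*(np.sin(w)*ux+np.array([0,0,np.cos(w)]));pts.append((px(n,p)-box[:2]+.5)*U)
    m=np.zeros(((box[3]-box[1])*U,(box[2]-box[0])*U),np.uint8)
    cv2.fillConvexPoly(m,cv2.convexHull(np.array(pts).round().astype(np.int32)),1);return m>0
def cost(p):
    c=0
    for n,b,m in (('scene',bs,ms),('top',bt,mt)):
        h=hull(n,b,p);c+=1-(h&m).sum()/max(1,(h|m).sum())
    return c
bd=[(100,130),(130,165),(-165,-140),(-150,-125)]
r=differential_evolution(cost,[(.35,.7)]+bd,maxiter=30,popsize=10,seed=1);print(r.x.round(3),r.fun)
for q in np.arange(.39,.6,.03):
    rr=differential_evolution(lambda v:cost([q,*v]),bd,maxiter=12,popsize=8,seed=1);print(round(q,2),round(rr.fun,3),rr.x.round())
E
```

```text
[   0.49   122.907  146.555 -149.837 -143.123] 0.540547573690809
0.39 1.016 [ 120.  140. -154. -145.]
0.42 0.888 [ 122.  142. -153. -143.]
0.45 0.746 [ 125.  143. -152. -143.]
0.48 0.586 [ 124.  148. -150. -144.]
0.51 0.588 [ 125.  148. -150. -143.]
0.54 0.771 [ 128.  150. -149. -141.]
0.57 1.038 [ 128.  148. -141. -148.]
```

Run:
```python
from h import *
s=snapshot('scene')
g=s[:,:,:].max(2).astype(float)
# for each q & offset: mean darkness along the pointer from r=75..120
best=[]
for off in np.arange(-162,-146,1):
  for q in np.arange(.38,.62,.01):
    v=[]
    for r in np.arange(70,120,2):
        p=px('scene',tip(q,off,r));v.append(cv2.getRectSubPix(s.max(2),(1,1),(float(p[0]),float(p[1])))[0,0])
    best.append((np.mean(v),off,round(q,3)))
best.sort();print(best[:8])
for off in (-152,-154,-156,-158): print(min(b for b in best if b[1]==off))
goal((559,74,95))
for c in ('reader','cup'): print(c,[(round(float(k['p']),2),np.round(np.array(k['position'])[::-1]*[640,480],1).tolist()) for k in finder.spot_point('scene',c)[:3]])
```

```text
[(np.float64(54.16), np.int64(-157), np.float64(0.52)), (np.float64(54.36), np.int64(-158), np.float64(0.54)), (np.float64(54.72), np.int64(-156), np.float64(0.51)), (np.float64(54.72), np.int64(-155), np.float64(0.49)), (np.float64(54.76), np.int64(-156), np.float64(0.5)), (np.float64(54.88), np.int64(-154), np.float64(0.47)), (np.float64(55.36), np.int64(-157), np.float64(0.53)), (np.float64(55.4), np.int64(-155), np.float64(0.48))]
(np.float64(57.68), np.int64(-152), np.float64(0.43))
(np.float64(54.88), np.int64(-154), np.float64(0.47))
(np.float64(54.72), np.int64(-156), np.float64(0.51))
(np.float64(54.36), np.int64(-158), np.float64(0.54))
t 24.22 pos [559.5  72.1 213.6] turn [-0.006  0.005  0.004] shift [-0.01   1.186  0.013] w 0.137 F [ 5.1 -2.7 -3.4] q [-0.7   0.23  0.54  1.85 -0.14  1.1   1.39]
reader [(0.83, [221.9, 226.6]), (0.82, [264.2, 225.0])]
cup [(0.79, [262.9, 228.3]), (0.79, [252.1, 345.9]), (0.56, [332.3, 215.3])]
```

The pointer line, arm kinematics and network all give q≈0.50, against 0.49 for the clip. A short steadiness check, then I hand in.

```bash
python3 -m handwheel '[[0,0,0,0,0,0,0],[0,0,0,0,0,0,0],[0,0,0,0,0,0,0],[0,0,0,0,0,0,0],[0,0,0,0,0,0,0],[0,0,0,0,0,0,0],[0,0,0,0,0,0,0],[0,0,0,0,0,0,0],[0,0,0,0,0,0,0],[0,0,0,0,0,0,0]]'
python3 - <<'E'
from h import *
s=snapshot('scene');t=snapshot('top')
a=cv2.imread('pics/s21.png')[:,:,::-1];
d=np.abs(s.astype(int)-a).max(2)[200:400,330:560];print('changed px since 1 s ago',(d>40).sum())
t0=cv2.imread('pics/top0.png')[:,:,::-1];d=np.abs(t.astype(int)-t0).max(2);print('top change bystanders',(d[60:360,380:560]>60).sum())
cv2.imwrite('pics/end.png',np.hstack([cv2.resize(s[150:370,200:500,::-1],None,fx=2.6,fy=2.6)]))
goal((559,74,95))
E
```

```text
time_s: 25.15
ee_pos: [559.5, 72.1, 213.4]
ee_rot: [-1.565, 0.058, -0.063]
force: [4.1, -1.3, -2.9]
grip_width: 0.141
changed px since 1 s ago 12
top change bystanders 9
t 25.25 pos [559.5  72.1 213.4] turn [-0.006  0.005  0.004] shift [-0.01   1.184  0.013] w 0.139 F [ 5.1 -0.7 -3.5] q [-0.7   0.23  0.54  1.85 -0.14  1.1   1.39]
```

View pics/end.png

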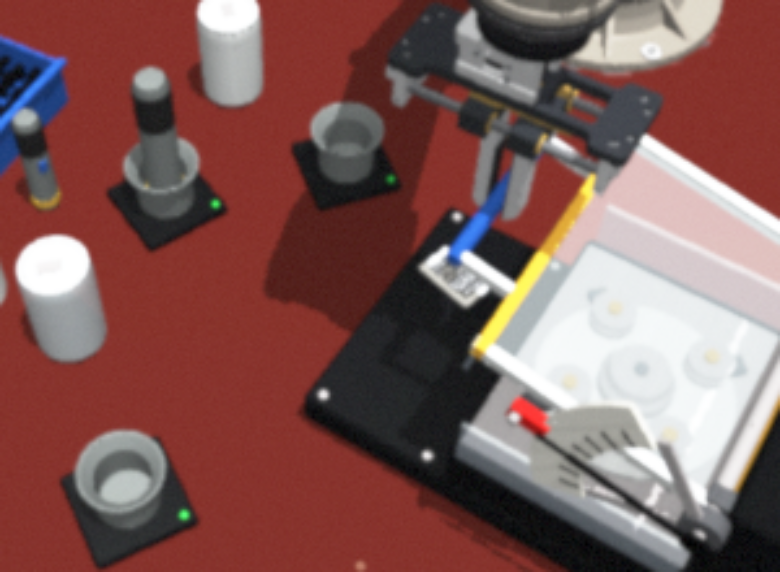

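The bar is held between the fingers, the pointer ends on the red clip at (545,432), the reader is upright in its cup, and nothing else has shifted. Handing in.

```bash
python3 -c "
from workcell import workorder
print(workorder.close_job())"
```

```text
the job is handed in; nothing more can be done
None
```

The job is handed in at about 25 s, with the gripper still holding the guard up by the blue bar. No verdict was reported.

**Reader:** I held it still and upright over the label for over 2 s with the guard shut. In the scene view its nose was within about 2 px of the predicted spot 80 mm above the label. I then stood it back in the rightmost cup and let go. The last picture shows it upright there.

**Guard:** The first grip on the bar slipped off near the rounded fingertips, so the guard fell shut again while I was raising it. The camera showed the real fingertips about 15–20 mm above the TCP reading, so I gripped about 18 mm deeper. The second lift held.

**Last checks:**
- **Pointer:** it reads about 0.50 rad, and arm kinematics, the trained network and a fit of the pointer line agree.
- **Clip:** my image measurements put it at about 0.49 rad. The network put it at 0.515 rad before I moved the guard and 0.55 rad at the end, the last figure with low confidence. If 0.55 were right, the pointer would be about 7 mm off, close to the 8 mm limit.
- **Steadiness:** the picture showed almost no change over the last second, with grip width 0.14 and about 3 N of load.
- **Other things:** the cans, dummy can and bin show no shift between the first and last top views. I never came near the clip, but did not re-measure it at the end.

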